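Make up the filling and capping station kits

TASK

Make up the two station kits for the next bottling shift, each thing lying flat in the pocket moulded for it. The tray with the big round seat is the filling kit: it gets the funnel, mouth down in the seat with its small ring tab in the slot beside the seat, and the probe thermometer. The tray with the key-shaped pocket is the capping kit: it gets the cap key, the marker pen and the single black bottle cap, closed side up as it stands.

Things in the scene. Friction and masses are not known exactly. Their poses are not given: they have to be found in the camera images.
- filling_tray: Fixed moulded tray with the big round seat, 180x216x12 mm; origin centre of underside. In its frame, mm: land z 12, pocket floors z 4. Funnel seat dia 118 at x 24, y -10, slot 44 wide for the tab towards -y to y -91. Thermometer pocket along y at x -58: head part 34 wide, y 18 to 100; probe channel 18 wide to y -100. Finger notch at y 59: 36 wide, along x from the tray edge to x -22, floor z 4.
- capping_tray: Fixed moulded tray with the key-shaped pocket, 180x216x12 mm; origin centre of underside. In its frame, mm: land z 12, pocket floors z 4. Key pocket at x 38: round dia 68 at y -64, handle slot 34 wide to y 99. Marker pocket 32x148 along y, centre x -38, y 24. Finger channel 38 wide across both at y 24, along x, x -78 to 78. Cap pocket dia 46 at x -38, y -80, finger notches 26 wide along x beside it.
- funnel: Stainless funnel standing mouth down, 108 mm high, mouth 101 mm across. Axis of mouth and spout is at x 0, y 11 mm from the origin (underside); the small ring tab points to its -y (end at y -61). Spout above 61 mm height: at most 28 mm across, tapering upward: take it there. Seated: origin at x 24, y -21 of the filling tray, yaw as the tray.
- thermometer: Digital probe thermometer lying flat, 183 mm long along its y, 22 wide, 16 high. Origin: middle of its length, underside. White head from y 26 to 92 mm (take it there, at y 59, across x), thin probe to y -91. Seated: origin at x -58, y 0 of the filling tray, yaw as the tray.
- cap_key: Red moulded cap key (ring wrench) lying flat, 180 mm long along its y. Origin: middle of its length, underside. Ring 53 mm across, 14 high, centred at y -64; straight handle 22 mm wide (x), 12 high, from y -38 to 90. Seated: origin at x 38, y 0 of the capping tray, yaw as the tray; the finger channel is then at y 24 of the key.
- marker: Marker pen lying flat, 135 mm long along its y, 17 wide, 16 high. Origin: middle of its length, underside. Seated: origin at x -38, y 24 of the capping tray, along its y, pointing either way.
- bottle_cap: The single black screw cap standing apart from the heap of caps, 33 mm across, 19 mm high. Origin: centre of its underside. Seated: origin at x -38, y -80 of the capping tray, any yaw.
Mind the look-alikes: they are no part of the job. There is more than one size of the bottle_cap; the one meant has the size given above.

How it is judged:
By the outcome, as a careful person would: the job done as asked, in the order asked, and still so for the second after the job is handed in, with the robot touching nothing.
It also fails if it takes over 122 s, if anything falls off the work surface, if the arm or the gripper's body presses on something with over 40 N, if the wrist force passes 120 N, or if a joint passes its speed limit or range.

ROBOT

A 7-joint arm with a two-finger parallel gripper is mounted at the origin on a cart in front of the work surface, level with it; the furniture and walls round the work are solid. World frame = base frame: x ahead of the robot, y to its left, z up, the work surface at z = 0. Lengths are in m, angles in rad, forces in N, time in s.
With the tool pointing down it reaches from about 0.35 to 0.9 m from the base axis. Payload 19.9 kg.
Tool frame: the origin (TCP) lies at the very end of the fingers, on their centre line; the grasp point (between the pads) lies 19 mm behind it; z points along the fingers, y is the direction in which the jaws open and shut (so a half turn about z gives the same grasp; the last joint's range is limited). The gripper opens to 85 mm and grips with 20 to 120 N. Pads are 22 mm wide; open, the fingers measure 114 mm over their backs; the gripper's body (76 mm by 85 mm) begins 54 mm behind the grasp point. The pads swing forward as they close: fully open they stand 13 mm farther back than shut.
Start: joints at [-1.387, 0.417, -0.01, 1.614, 0.005, 1.111, -0.053], TCP at [0.139, 0.609, 0.231] pointing down, gripper open.
Joint ranges: [-2.81, 2.81], [-0.39, 2.02], [-1.27, 1.25], [0.06, 2.57], [-1.19, 4.33], [0.19, 2], [-2.82, 2.82]. Speed limits (rad/s): [1.89, 1.89, 2.39, 2.39, 3.01, 3.01, 3.01].

INTERFACE

Orientations are given as a unit quaternion [w, x, y, z].
In Python, from plant import arm gives the robot as it stands.
- The arm moves only by the tool move_arm, never from a script. Its argument "commands" is a list of rows, each an object of numbers: "x", "y", "z": the shift along the tool's x, y, z in cm; "wx", "wy", "wz": the turn, a rotation vector about the tool's x, y, z in degrees; "jaw": the closure in counts, from 0 (fully open) to 255 (shut). In form: [{"x": .., "y": .., "z": .., "wx": .., "wy": .., "wz": .., "jaw": ..}, ...]. A call has 1 to 10 rows; each row shifts and turns the commanded pose from where the row before left it, along the tool's axes as they then stand; what a row does not reach is not made up. A row lasts 1/8 s, in which the tool goes at most 62.5 mm and 10.7 degrees, less where a joint would pass 70% of its speed; a pose out of reach is approached as far as the arm can. A call is refused whole if a number of a shift passes 6.25 or a number of a turn 10.7, either way. A call with a gripper value outside its range is refused whole. The fingers move at their own pace and stop on an object; the grip force is fixed at half the most. Time passes only in rows, so rows that do not move let the fingers close. It gives the time, the measured TCP pose, the force and the opening at its end, in the units of the state.
- arm.state(): the state, without advancing time (a new reading comes with each control period).
- arm.camera(name): name is "side" or "top" or "wrist"; returns the picture (400x640x3 uint8, red, green, blue); there is no depth.
- arm.calibration(name): a dict with "fx", "fy", "cx", "cy" (pixels), "position" and "rotation" of the camera in the world. Camera axes: x right, y up, looking along -z (the intrinsics and any distortion apply to the point x, -y, -z); pixel columns grow to the right and rows downward; lengths in m; the calibration is good to about 2 mm. A picture is of the moment at which its call begins: read the wrist's pose just before it. calibration takes no time and is no camera call; for the wrist camera it gives the pose at the moment of the call.
- arm.hand_in(): hands the job in, once; it reports no verdict.
The state is a dict: "clock": time; "joints": joint angles; "qvel": joint speeds; "joint_torque": joint torques, N m; "position": TCP position; "ee_rot": TCP orientation; "force": force on the tool from outside, world axes, zero at the start; "moment": the same for the moment, N m; "finger_gap": opening from 0.0 (shut) to 1.0 (fully open).
Only numpy, scipy, OpenCV 4.12 (cv2) and the standard library are available. Lean on these libraries where they do the work, as an engineer would, in place of code of your own. Each camera call takes 0.05 s, during which the arm holds its last target.

## Working session

There is one attempt and no reset: what is moved stays moved. The work goes in short steps, Python scripts to look and compute and a tool call to move; the robot and the scene stay as the last step left them, time stands still between calls to the robot, and variables do not carry over. Pictures are saved under pics/ and viewed, and the job is handed in when it is done.

Besides the shell and the picture viewer there is one more tool, called after "Call:" as name(argument=value, ...), one argument or row to a line, values as JSON. move_arm: Moves the arm, as the interface text tells. Its arguments: {"type":"object","properties":{"commands":{"type":"array"}},"required":["commands"]}

```bash
ls; mkdir -p pics; python3 - <<'E'
from plant import arm
import cv2,json
s=arm.state();print({k:(v if not hasattr(v,'tolist') else v.tolist()) for k,v in s.items()})
for n in ("top","side","wrist"):
    c=arm.calibration(n);print(n,c)
    im=arm.camera(n);cv2.imwrite(f"pics/{n}0.png",im[:,:,::-1])
print(arm.state()['clock'])
E
```

```text
pics
{'clock': 0.0, 'joints': [-1.3874742488193095, 0.41796217862851764, -0.010324894774758791, 1.6141690223240774, 0.004730685120889023, 1.1107162565536448, -0.05298896347474376], 'qvel': [0.0008799737196953725, -0.00040232639365374713, -0.00019079987332354858, 0.0009297942792366386, 0.0010605660189145327, -0.0004648014235963247, -0.0006535112212837492], 'joint_torque': [0.0005746410170104355, -86.44238948822021, 0.6786963902413845, -43.49165439605713, 0.019087613909505308, 0.007334429828915745, 1.298554479944869e-05], 'position': [0.13926115193601543, 0.6089283151255003, 0.23066971280313406], 'ee_rot': [-1.3875835675439403e-05, 0.11214813397321731, 0.9936913086549743, -0.0006155951193412693], 'force': [0.8083577200912334, 0.4170642444588981, -0.5499640445118686], 'moment': [-0.06419795624865797, 0.02537386671736433, -0.005908669221771374], 'finger_gap': 1.0020762435730812}
top {'fx': 395.19580599517315, 'fy': 395.19580599517315, 'cx': 314.8976617916087, 'cy': 199.74822154888906, 'position': array([ 0.39600947, -0.04262168,  0.95129906]), 'rotation': array([ 0.70804283,  0.04228901, -0.04538379, -0.70343962])}
side {'fx': 478.87901183853074, 'fy': 478.87901183853074, 'cx': 313.0195286056815, 'cy': 190.3664273495451, 'position': array([0.56034847, 0.8886242 , 0.80480066]), 'rotation': array([0.02654871, 0.00914484, 0.42198528, 0.90616773])}
wrist {'fx': 290.3548140904696, 'fy': 290.3548140904696, 'cx': 313.81681331237496, 'cy': 197.4551959176227, 'position': array([0.07573516, 0.62352803, 0.37318182]), 'rotation': array([ 0.77504152, -0.10248027, -0.08057735,  0.61831685])}
0.15
```

View pics/top0.png

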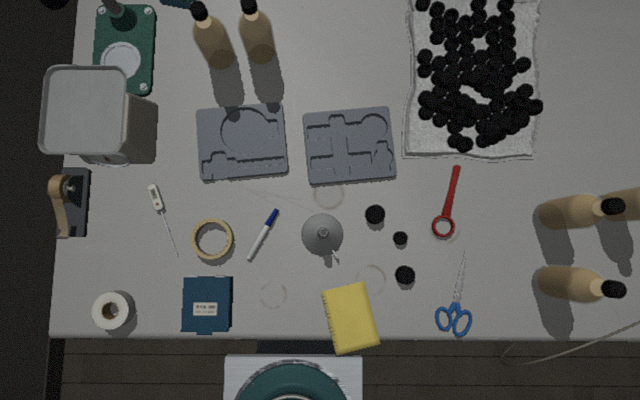

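View pics/side0.png

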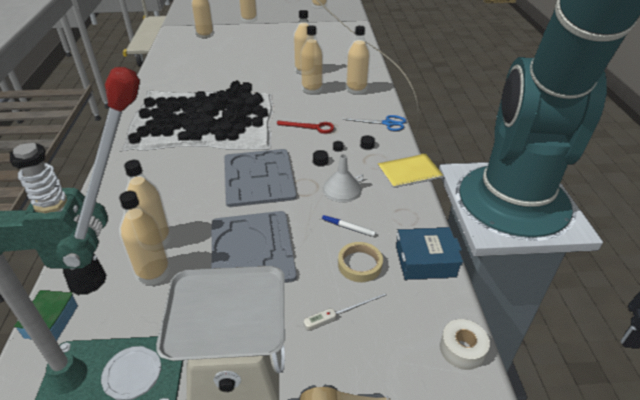

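View pics/wrist0.png

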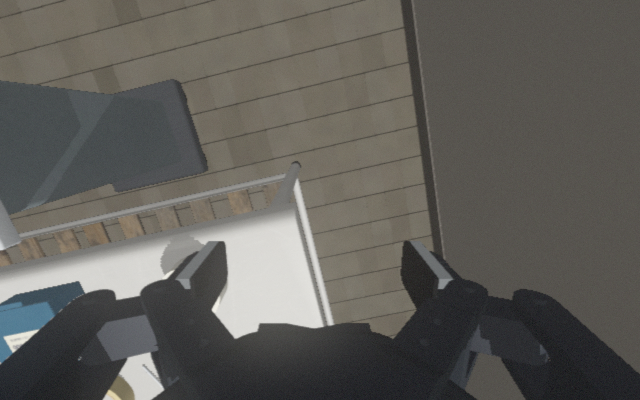

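```bash
cat > h.py <<'E'
import numpy as np, cv2
from scipy.spatial.transform import Rotation as R
from plant import arm
def rot(q): return R.from_quat([q[1],q[2],q[3],q[0]]).as_matrix()
def ray(c,u,v):
    d=np.array([(u-c['cx'])/c['fx'],-(v-c['cy'])/c['fy'],-1.0]); return np.array(c['position']),rot(c['rotation'])@d
def onplane(c,u,v,z):
    o,d=ray(c,u,v); t=(z-o[2])/d[2]; return o+t*d
def proj(c,p):
    q=rot(c['rotation']).T@(np.asarray(p,float)-c['position']); return np.array([c['cx']+c['fx']*q[0]/-q[2], c['cy']-c['fy']*q[1]/-q[2]])
def cross(c1,p1,c2,p2):
    o1,d1=ray(c1,*p1);o2,d2=ray(c2,*p2)
    A=np.stack([d1,-d2],1);t=np.linalg.lstsq(A,o2-o1,rcond=None)[0]
    a=o1+t[0]*d1;b=o2+t[1]*d2
    return (a+b)/2,np.linalg.norm(a-b)
def tool():
    s=arm.state();return np.array(s['position']),rot(s['ee_rot']),s
def heading(Rm): # yaw of tool y axis in deg
    return np.degrees(np.arctan2(Rm[1,1],Rm[0,1]))
E
python3 - <<'E'
import cv2
im=cv2.imread('pics/top0.png')
cv2.imwrite('pics/t_a.png',cv2.resize(im[95:275,130:350],None,fx=3.6,fy=3.3,interpolation=cv2.INTER_CUBIC)[:600,:800])
cv2.imwrite('pics/t_b.png',cv2.resize(im[95:295,295:475],None,fx=3,fy=3,interpolation=cv2.INTER_CUBIC))
im=cv2.imread('pics/side0.png')
cv2.imwrite('pics/s_b.png',cv2.resize(im[100:300,200:420],None,fx=3,fy=3,interpolation=cv2.INTER_CUBIC))
E
```

```text
(no output)
```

View pics/t_a.png

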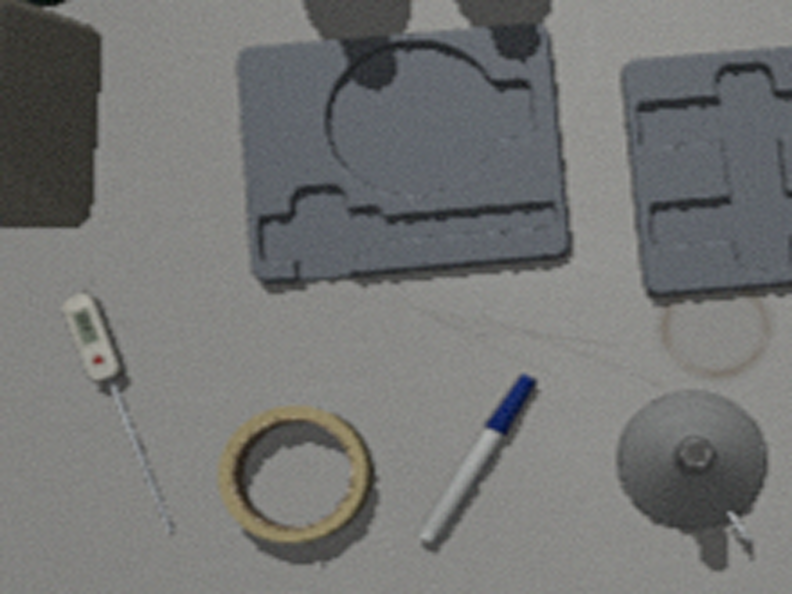

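View pics/t_b.png

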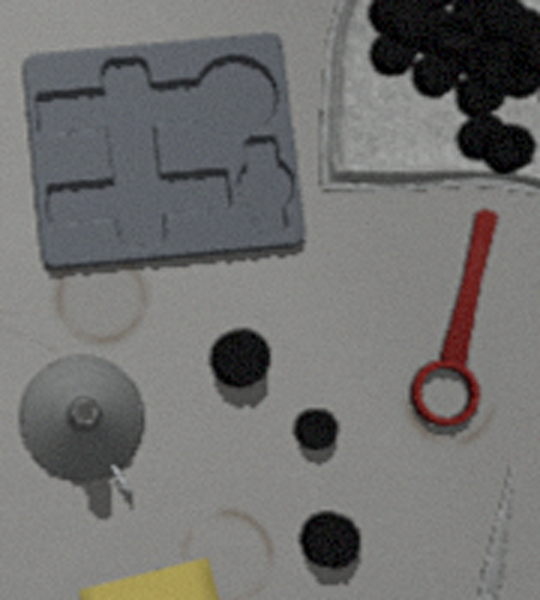

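View pics/s_b.png

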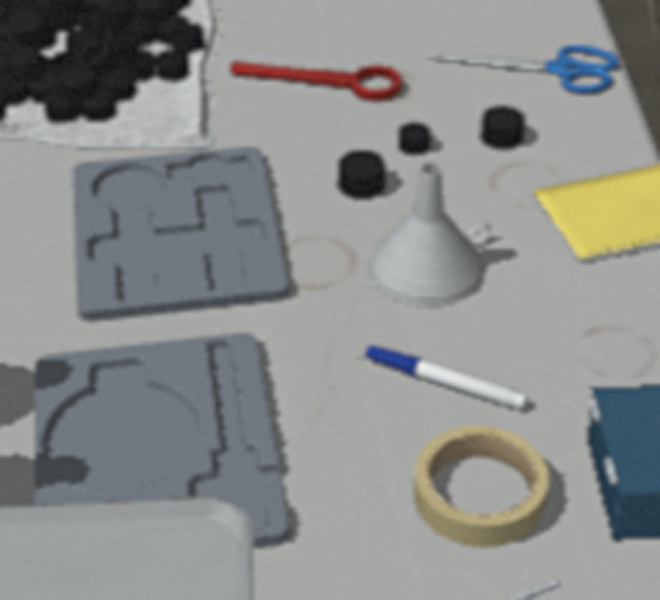

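```bash
python3 - <<'E'
from h import *
ct=arm.calibration('top');cs=arm.calibration('side')
im=cv2.imread('pics/top0.png');sd=cv2.imread('pics/side0.png')
hsv=cv2.cvtColor(im,cv2.COLOR_BGR2HSV);hs=cv2.cvtColor(sd,cv2.COLOR_BGR2HSV)
def comps(m,roi,mn=20):
    mm=np.zeros_like(m);x0,y0,x1,y1=roi;mm[y0:y1,x0:x1]=m[y0:y1,x0:x1]
    n,l,st,c=cv2.connectedComponentsWithStats(mm)
    return [(l==i,st[i],c[i]) for i in range(1,n) if st[i][4]>=mn]
# red key
def red(h): return (((h[...,0]<8)|(h[...,0]>172))&(h[...,1]>120)&(h[...,2]>60)).astype(np.uint8)
for h,c,roi,nm in ((hsv,ct,(420,150,480,250),'top'),(hs,cs,(265,110,345,140),'side')):
    for m,st,ce in comps(red(h),roi): print('key',nm,st,ce)
# caps black
for h,c,roi,nm in ((hsv,ct,(355,195,425,295),'top'),(hs,cs,(305,130,380,170),'side')):
    for m,st,ce in comps((h[...,2]<45).astype(np.uint8),roi): 
        print('cap',nm,st,ce, onplane(c,*ce,0.019)[:2].round(4), 'diam mm',np.hypot(1,0)*1e3*st[2]*abs(onplane(c,100,100,.019)-onplane(c,101,100,.019)).max())
# tray: blue-ish gray
b,g,r=[im[...,i].astype(int) for i in range(3)]
m=((b-r)>8)&(b>50)
for roi in ((185,90,297,190),(297,90,400,192)):
    for mm,st,ce in comps(m.astype(np.uint8),roi,500):
        cn=max(cv2.findContours(mm.astype(np.uint8),cv2.RETR_EXTERNAL,cv2.CHAIN_APPROX_NONE)[0],key=cv2.contourArea)
        pts=np.array([onplane(ct,*p[0],0.012)[:2] for p in cn],np.float32)
        rc=cv2.minAreaRect(pts*1000);print('tray',st,rc)
# marker blue cap + white body; therm
for nm,h,i2,c,roi in (('top',hsv,im,ct,(240,200,290,265)),('side',hs,sd,cs,(315,210,385,242))):
    for mm,st,ce in comps(((h[...,0]>100)&(h[...,0]<135)&(h[...,1]>120)).astype(np.uint8),roi): print('mk blue',nm,st,ce)
    for mm,st,ce in comps((h[...,2]>165).astype(np.uint8),roi,15): print('mk white',nm,st,ce)
for nm,h,c,roi in (('top',hsv,ct,(140,175,190,265)),('side',hs,cs,(300,285,390,335))):
    for mm,st,ce in comps((h[...,2]>165).astype(np.uint8),roi,8): print('th white',nm,st,ce)
print(np.median(im[200:260,330:360].reshape(-1,3),0), im[233,322])
E
```

```text
key top [433 165  27  72 474] [448.7721519  201.33122363]
key side [277 121  57  12 242] [308.2107438  125.65289256]
cap top [366 205  19  19 287] [374.71777003 214.28919861] [ 0.4786 -0.1882] diam mm 46.386874283626426
cap top [393 232  14  13 145] [399.91724138 237.88965517] [ 0.4233 -0.2468] diam mm 34.17980210372473
cap top [395 266  20  19 282] [404.65248227 274.90425532] [ 0.3376 -0.2561] diam mm 48.82828871960676
cap side [361 136  13  13 136] [367.33088235 142.27941176] [ 0.344  -0.2502] diam mm 43.08017680658249
cap side [334 142   9   9  72] [337.84722222 146.01388889] [ 0.4308 -0.2369] diam mm 29.824737789172495
cap side [314 151  14  15 174] [320.32758621 157.85057471] [ 0.4847 -0.183 ] diam mm 46.39403656093499
tray [ 197  103   91   78 4362] ((657.9561157226562, 133.86767578125), (178.21600341796875, 211.9390411376953), 6.126303195953369)
tray [ 303  107   93   77 4424] ((650.0689086914062, -128.48049926757812), (177.28207397460938, 211.71315002441406), 5.530163288116455)
mk blue top [266 209  12  17  84] [271.64285714 217.45238095]
mk blue side [323 216  16   9  68] [330.64705882 219.38235294]
mk white side [ 315  210   70   32 1869] [350.40556447 225.68753344]
th white top [151 185   4   4   9] [152.33333333 186.33333333]
th white side [ 300  285   90   50 3959] [345.60191968 308.75978783]
[133. 136. 136.] [77 79 81]
```

```bash
python3 - <<'E'
from h import *
ct=arm.calibration('top');cs=arm.calibration('side')
p,Rm,s=tool();cw=arm.calibration('wrist')
print('cam in tool',(Rm.T@(np.array(cw['position'])-p)).round(4));print((Rm.T@rot(cw['rotation'])).round(3))
def both(n,a,b): 
    x,e=cross(ct,a,cs,b);print(n,x.round(4),'gap',round(e,4))
both('spout',(323,233),(343,155.5))
both('capB',(399.9,237.9),(337.8,146))
both('capA',(374.7,214.3),(320.3,157.9))
both('capC',(404.7,274.9),(367.3,142.3))
tp=[(64/3.6+130,300/3.3+95)]
print('tab',onplane(ct,130+748/3.6,95+550/3.3,.01).round(3),'axis',onplane(ct,322.5,233,.108).round(4))
print('thermo head top',onplane(ct,130+80/3.6,95+297/3.3,.016).round(3),'neck',onplane(ct,130+108/3.6,95+380/3.3,.012).round(3),'tip',onplane(ct,130+170/3.6,95+530/3.3,.006).round(3))
print('marker',onplane(ct,130+530/3.6,95+378/3.3,.012).round(3),onplane(ct,130+429/3.6,95+543/3.3,.012).round(3))
print('key handle end',onplane(ct,295+486/3,95+212/3,.012).round(3),'ring',onplane(ct,295+445/3,95+393/3,.014).round(3))
E
```

```text
cam in tool [ 6.520e-02 -1.000e-04 -1.424e-01]
[[ 0.001  0.966  0.258]
 [ 1.    -0.001  0.001]
 [ 0.001  0.258 -0.966]]
spout [ 0.4335 -0.0642  0.1101] gap 0.0072
capB [ 0.4265 -0.2493  0.0099] gap 0.006
capA [ 0.4817 -0.1895  0.0135] gap 0.0054
capC [ 0.3399 -0.2579  0.0133] gap 0.0053
tab [ 0.367 -0.101  0.01 ] axis [ 0.43   -0.0626  0.108 ]
thermo head top [0.546 0.343 0.016] neck [0.486 0.323 0.012] tip [0.379 0.278 0.006]
marker [0.489 0.043 0.012] [0.371 0.107 0.012]
key handle end [ 0.599 -0.391  0.012] ring [ 0.452 -0.352  0.014]
```

Call:
move_arm(
  commands=[
    {"z": -1.2, "wz": 9.6},
    {"z": -1.2, "wz": 9.6},
    {"z": -1.2, "wz": 9.6},
    {"z": -1.2, "wz": 9.6},
    {"z": -1.2, "wz": 9.6},
    {"z": -1.2, "wz": 9.6},
    {"z": -1.2, "wz": 9.6},
    {"z": -1.2, "wz": 9.6},
  ],
)

```text
invalid input at $.commands[0]: expected keys x, y, z, wx, wy, wz, jaw
```

Call:
move_arm(
  commands=[
    {"y": 3.85, "x": -4.9},
    {"y": 3.85, "x": -4.9},
    {"y": 3.85, "x": -4.9},
    {"y": 3.85, "x": -4.9},
    {"y": 3.85, "x": -4.9},
    {"y": 3.85, "x": -4.9},
    {"y": 3.85, "x": -4.9},
    {"y": 3.85, "x": -4.9},
    {"y": 3.85, "x": -4.9},
    {"y": 3.85, "x": -4.9},
  ],
)

```text
invalid input at $.commands[0]: expected keys x, y, z, wx, wy, wz, jaw
```

Call:
move_arm(
  commands=[
    {"y": 3.85, "x": -4.9},
    {"y": 3.85, "x": -4.9},
    {},
  ],
)

```text
invalid input at $.commands[0]: expected keys x, y, z, wx, wy, wz, jaw
```

```bash
cat >> h.py <<'E'
import pickle
def snap(n,name='wrist'):
    c=arm.calibration(name);im=arm.camera(name)[:,:,::-1].copy()
    cv2.imwrite(f'pics/{n}.png',im);pickle.dump(c,open(f'pics/{n}.pkl','wb'));return c,im
def load(n): return pickle.load(open(f'pics/{n}.pkl','rb')),cv2.imread(f'pics/{n}.png')
def go(xy,z=None,yaw=None):
    "print shift left in tool axes (cm) before any turn, and turn wz"
    p,Rm,s=tool();h=heading(Rm)
    d=np.array([xy[0]-p[0],xy[1]-p[1],(p[2] if z is None else z)-p[2]])
    print('clock',round(s['clock'],2),'p',p.round(4),'yaw',round(h,2),'shift now-axes cm',(Rm.T@d*100).round(2))
    if yaw is not None:
        w=(h-yaw+180)%360-180; a=np.radians(yaw);print('wz',round(w,2),'after-turn x,y cm',round((-np.sin(a)*d[0]+np.cos(a)*d[1])*100,2),round((np.cos(a)*d[0]+np.sin(a)*d[1])*100,2),'z',round(-d[2]*100,2))
E
python3 - <<'E'
from h import *
p,Rm,s=tool();print(p.round(4),heading(Rm),s['clock'],Rm[:,2].round(3),np.round(s['joints'],2))
snap('w1')
E
```

```text
[0.1393 0.609  0.2308] 77.11904237423 0.15 [-0.    -0.001 -1.   ] [-1.39  0.42 -0.01  1.61  0.    1.11 -0.05]
```

View pics/w1.png

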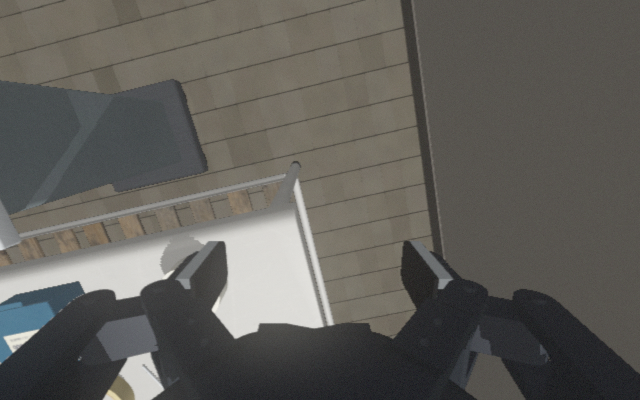

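All keys are required; the arm has not moved (the picture still shows the start view).

Call:
move_arm(
  commands=[
    {"x": 0, "y": 0, "z": -1.2, "wx": 0, "wy": 0, "wz": 9.6, "jaw": 0},
    {"x": 0, "y": 0, "z": -1.2, "wx": 0, "wy": 0, "wz": 9.6, "jaw": 0},
    {"x": 0, "y": 0, "z": -1.2, "wx": 0, "wy": 0, "wz": 9.6, "jaw": 0},
    {"x": 0, "y": 0, "z": -1.2, "wx": 0, "wy": 0, "wz": 9.6, "jaw": 0},
    {"x": 0, "y": 0, "z": -1.2, "wx": 0, "wy": 0, "wz": 9.6, "jaw": 0},
    {"x": 0, "y": 0, "z": -1.2, "wx": 0, "wy": 0, "wz": 9.6, "jaw": 0},
    {"x": 0, "y": 0, "z": -1.2, "wx": 0, "wy": 0, "wz": 9.6, "jaw": 0},
    {"x": 0, "y": 0, "z": -1.2, "wx": 0, "wy": 0, "wz": 9.6, "jaw": 0},
  ],
)

```text
clock: 1.2
position: [0.1393, 0.6092, 0.3275]
ee_rot: [0.0, 0.707, 0.707, -0.0]
force: [-0.4, 0.8, 0.5]
finger_gap: 0.998
```

Call:
move_arm(
  commands=[
    {"x": -4.9, "y": 3.85, "z": 0, "wx": 0, "wy": 0, "wz": 0, "jaw": 0},
    {"x": -4.9, "y": 3.85, "z": 0, "wx": 0, "wy": 0, "wz": 0, "jaw": 0},
    {"x": -4.9, "y": 3.85, "z": 0, "wx": 0, "wy": 0, "wz": 0, "jaw": 0},
    {"x": -4.9, "y": 3.85, "z": 0, "wx": 0, "wy": 0, "wz": 0, "jaw": 0},
    {"x": -4.9, "y": 3.85, "z": 0, "wx": 0, "wy": 0, "wz": 0, "jaw": 0},
    {"x": -4.9, "y": 3.85, "z": 0, "wx": 0, "wy": 0, "wz": 0, "jaw": 0},
    {"x": -4.9, "y": 3.85, "z": 0, "wx": 0, "wy": 0, "wz": 0, "jaw": 0},
    {"x": -4.9, "y": 3.85, "z": 0, "wx": 0, "wy": 0, "wz": 0, "jaw": 0},
    {"x": -4.9, "y": 3.85, "z": 0, "wx": 0, "wy": 0, "wz": 0, "jaw": 0},
    {"x": -4.9, "y": 3.85, "z": 0, "wx": 0, "wy": 0, "wz": 0, "jaw": 0},
  ],
)

```text
clock: 2.45
position: [0.5279, 0.1199, 0.3275]
ee_rot: [-0.0, 0.705, 0.709, 0.0]
force: [1.3, 1.2, -1.0]
finger_gap: 0.997
```

Call:
move_arm(
  commands=[
    {"x": -4.9, "y": 3.85, "z": 0, "wx": 0, "wy": 0, "wz": 0, "jaw": 0},
    {"x": -4.9, "y": 3.85, "z": 0, "wx": 0, "wy": 0, "wz": 0, "jaw": 0},
    {"x": 0, "y": 0, "z": 0, "wx": 0, "wy": 0, "wz": 0, "jaw": 0},
  ],
)

```text
clock: 2.82
position: [0.6058, 0.0189, 0.3267]
ee_rot: [0.001, 0.707, 0.707, -0.001]
force: [-0.3, 0.4, -0.3]
finger_gap: 0.999
```

```bash
python3 - <<'E'
from h import *
p,Rm,s=tool();print(p.round(4),heading(Rm),s['clock'],Rm[:,2].round(3),np.round(s['joints'],2))
snap('w2')
E
```

```text
[0.6058 0.0189 0.3267] -0.059051101430201196 2.825 [-0.    -0.003 -1.   ] [-0.62  0.37  0.71  1.56 -0.25  1.3   0.13]
```

View pics/w2.png

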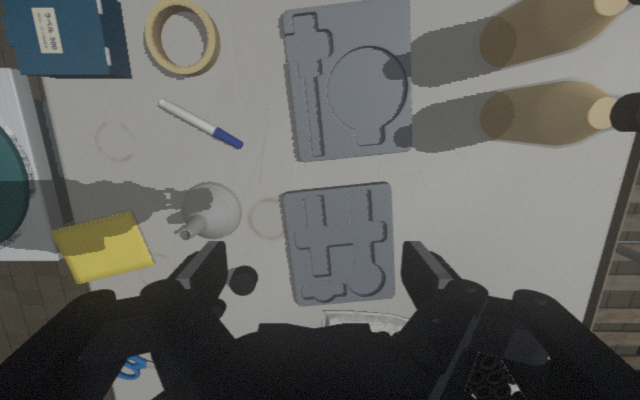

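The wrist view shows both trays fully: the filling tray with the seat at (367,90), the capping tray with the key pocket's round at (366,278), the marker at (200,125), the funnel's spout tip at (186,234).

```bash
python3 - <<'E'
from h import *
ct=arm.calibration('top');top=cv2.imread('pics/top0.png')
cw,w=load('w2')
def traymask(im): 
    b,g,r=[cv2.GaussianBlur(im,(3,3),0)[...,i].astype(int) for i in range(3)]
    return (((b-r)>7)&(b>35)).astype(np.uint8)
out={}
for nm,c,im,rois in (('top',ct,top,((185,90,297,190),(297,90,400,192))),('w2',cw,w,((270,0,418,172),(270,172,402,312)))):
    for k,(x0,y0,x1,y1) in enumerate(rois):
        m=np.zeros(im.shape[:2],np.uint8);m[y0:y1,x0:x1]=traymask(im)[y0:y1,x0:x1]
        m=cv2.morphologyEx(m,cv2.MORPH_CLOSE,np.ones((9,9)))
        m=cv2.morphologyEx(m,cv2.MORPH_OPEN,np.ones((9,9)))
        cn=max(cv2.findContours(m,cv2.RETR_EXTERNAL,cv2.CHAIN_APPROX_NONE)[0],key=cv2.contourArea)
        pts=np.array([onplane(c,*p[0],0.012)[:2] for p in cn],np.float32)
        rc=cv2.minAreaRect(pts*1000);print(nm,k,np.round(rc[0],1),np.round(rc[1],1),round(rc[2],2))
    cv2.imwrite(f'pics/mask_{nm}.png',m*255)
x0,y0,x1,y1=275,0,420,310
cv2.imwrite('pics/w2z.png',cv2.resize(w[0:165,270:420],None,fx=3.6,fy=3.6,interpolation=cv2.INTER_CUBIC))
cv2.imwrite('pics/w2y.png',cv2.resize(w[165:315,265:415],None,fx=4,fy=4,interpolation=cv2.INTER_CUBIC))
E
```

```text
top 0 [658.  134.4] [176.9 210.5] 6.07
top 1 [ 650.1 -128.6] [176.2 210.6] 5.83
w2 0 [659.3 135.5] [174.1 214.8] 6.16
w2 1 [ 651.9 -128.8] [174.1 210.7] 5.81
```

View pics/w2z.png

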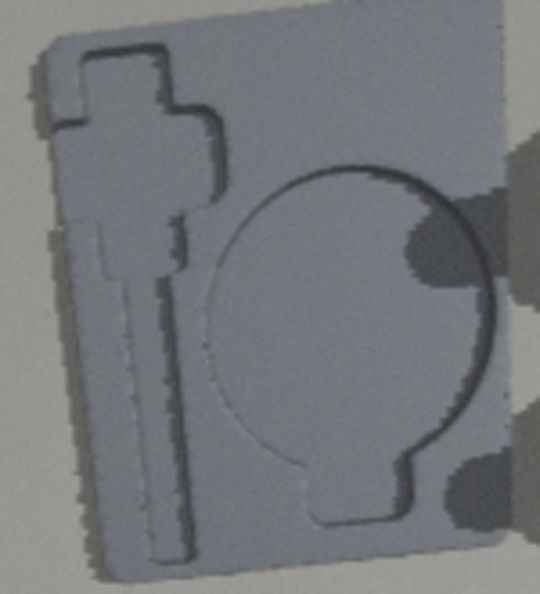

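View pics/w2y.png

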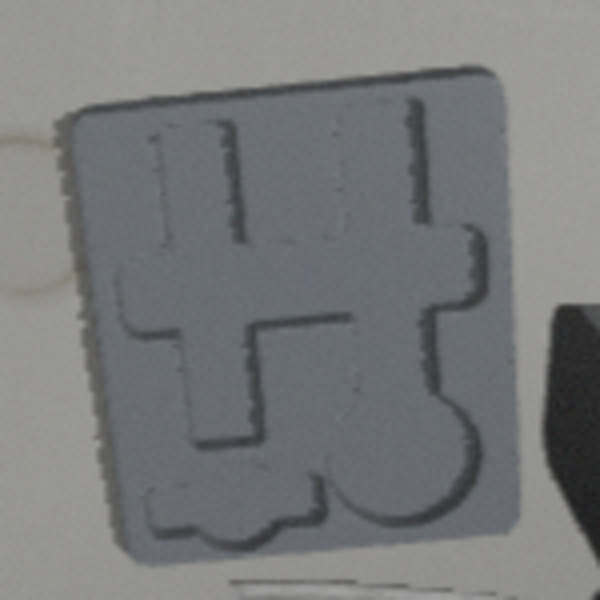

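```bash
python3 - <<'E'
from h import *
ct=arm.calibration('top');top=cv2.imread('pics/top0.png')
cw,w=load('w2')
print('seat',onplane(cw,270+350/3.6,318/3.6,.012).round(4), 'pred 0.684,0.128')
print('key round',onplane(cw,265+405/4,165+457/4,.012).round(4))
a=np.radians(5.8);print('pred',.651+.038*np.cos(a)+.064*np.sin(a),-.1287+.038*np.sin(a)-.064*np.cos(a))
print('spout',[ (x.round(4),round(e,4)) for x,e in [cross(ct,(323,232.5),cw,(185.5,234.5))]])
# tray corners triangulated top vs w2 (filling: near-left and near-right; capping)
for a,b in (((198,107),(281,10)),((304,112),(286,192)),((394,106),(388,184))):pass
cv2.imwrite('pics/fz.png',cv2.resize(w[165:285,135:275],None,fx=5,fy=5,interpolation=cv2.INTER_CUBIC))
cv2.imwrite('pics/fzt.png',cv2.resize(top[200:280,290:360],None,fx=7,fy=7,interpolation=cv2.INTER_CUBIC))
E
```

```text
seat [0.6847 0.1276 0.012 ] pred 0.684,0.128
key round [ 0.6981 -0.1893  0.012 ]
pred 0.6952730699552025 -0.1885322260720905
spout [(array([ 0.432 , -0.0649,  0.1049]), np.float64(0.0029))]
```

View pics/fz.png

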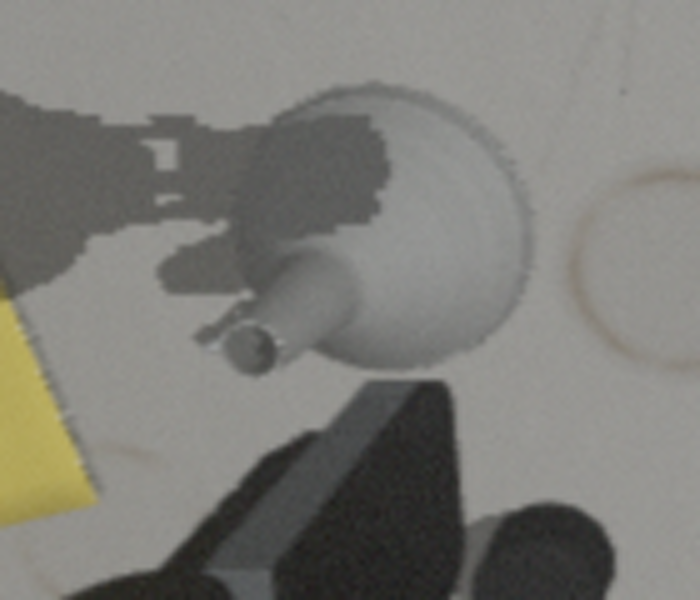

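View pics/fzt.png

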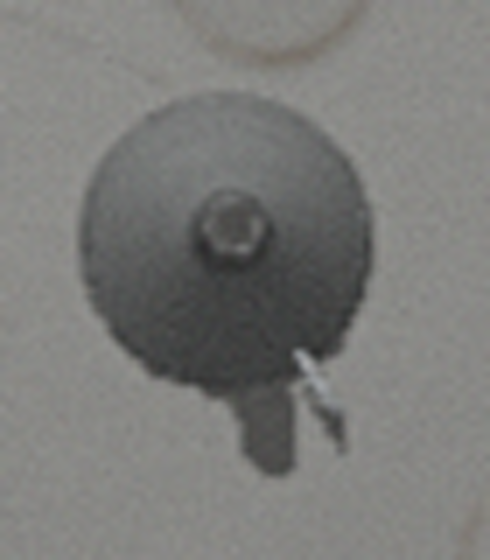

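```bash
python3 - <<'E'
from h import *
ct=arm.calibration('top')
c=onplane(ct,322.4,234.7,.003);t=onplane(ct,290+337/7,200+422/7,.006);print(c,t,np.degrees(np.arctan2(*(c-t)[1::-1])))
cw,_=load('w2')
print('tab w2',onplane(cw,135+200/5,165+336/5,.006))
go((0.432,-0.0645),0.15,-60)
E
```

```text
[ 0.43015527 -0.06488059  0.003     ] [ 0.36994653 -0.1022948   0.006     ] 31.857157129291153
tab w2 [ 0.36838585 -0.1027503   0.006     ]
clock 2.88 p [0.605  0.0216 0.3267] yaw 0.11 shift now-axes cm [ -8.55 -17.3   17.7 ]
wz 60.11 after-turn x,y cm -19.29 -1.19 z 17.67
```

Call:
move_arm(
  commands=[
    {"x": 0, "y": 0, "z": 2, "wx": 0, "wy": 0, "wz": 9.7, "jaw": 0},
    {"x": 0, "y": 0, "z": 2, "wx": 0, "wy": 0, "wz": 9.7, "jaw": 0},
    {"x": 0, "y": 0, "z": 2, "wx": 0, "wy": 0, "wz": 9.7, "jaw": 0},
    {"x": 0, "y": 0, "z": 2, "wx": 0, "wy": 0, "wz": 9.7, "jaw": 0},
    {"x": 0, "y": 0, "z": 1, "wx": 0, "wy": 0, "wz": 9.7, "jaw": 0},
    {"x": 0, "y": 0, "z": 1, "wx": 0, "wy": 0, "wz": 9.7, "jaw": 0},
    {"x": -4.8, "y": -0.5, "z": 0, "wx": 0, "wy": 0, "wz": 0, "jaw": 0},
    {"x": -4.8, "y": -0.5, "z": 0, "wx": 0, "wy": 0, "wz": 0, "jaw": 0},
    {"x": -4.8, "y": -0.5, "z": 0, "wx": 0, "wy": 0, "wz": 0, "jaw": 0},
    {"x": -4.8, "y": -0.4, "z": 0, "wx": 0, "wy": 0, "wz": 0, "jaw": 0},
  ],
)

```text
clock: 4.12
position: [0.4303, -0.0616, 0.2268]
ee_rot: [-0.0, 0.961, 0.278, -0.0]
force: [-0.3, -0.9, 1.1]
finger_gap: 0.997
```

```bash
python3 - <<'E'
from h import *
go((0.432,-0.0645),0.068,-58)
snap('w3')
E
```

```text
clock 4.12 p [ 0.4303 -0.0616  0.2268] yaw -57.75 shift now-axes cm [-1.000e-02  3.500e-01  1.588e+01]
wz 0.25 after-turn x,y cm -0.01 0.34 z 15.88
```

View pics/w3.png

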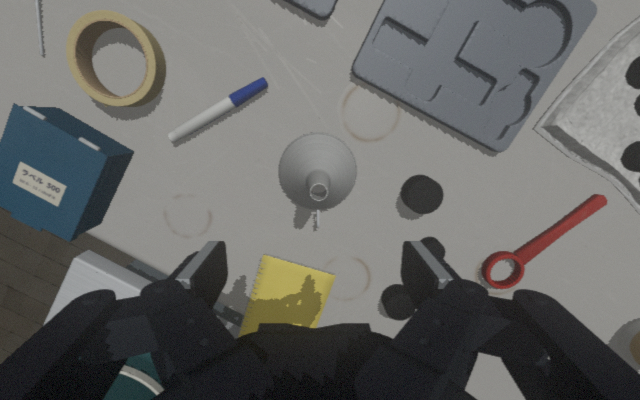

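Funnel centre (317,172), tip (318,191), tab end (317,228): the tab is aligned with tool −x. The marker and key are also in view.

```bash
python3 - <<'E'
from h import *
cw,w=load('w3');ct=arm.calibration('top');c2,_=load('w2')
print(cross(cw,(318.5,191),c2,(185.4,234.6)),cross(cw,(318.5,191),ct,(323.6,232.6)))
c=onplane(cw,317,171,.003);t=onplane(cw,317,228,.006);print('axis base',c,'+y heading',np.degrees(np.arctan2(*(c-t)[1::-1])))
go(cross(cw,(318.5,191),c2,(185.4,234.6))[0][:2],0.068,-58)
cv2.imwrite('pics/w3z.png',cv2.resize(w[120:250,260:380],None,fx=4.5,fy=4.5,interpolation=cv2.INTER_CUBIC))
E
```

```text
(array([ 0.43393992, -0.06494278,  0.10766839]), np.float64(0.00036698402158579657)) (array([ 0.43153771, -0.06575445,  0.09750109]), np.float64(0.0011653995771769448))
axis base [ 0.43411636 -0.06420109  0.003     ] +y heading 32.4158919099449
clock 4.17 p [ 0.4257 -0.0647  0.2262] yaw -58.02 shift now-axes cm [ 0.69  0.53 15.82]
wz -0.02 after-turn x,y cm 0.69 0.46 z 15.82
```

View pics/w3z.png

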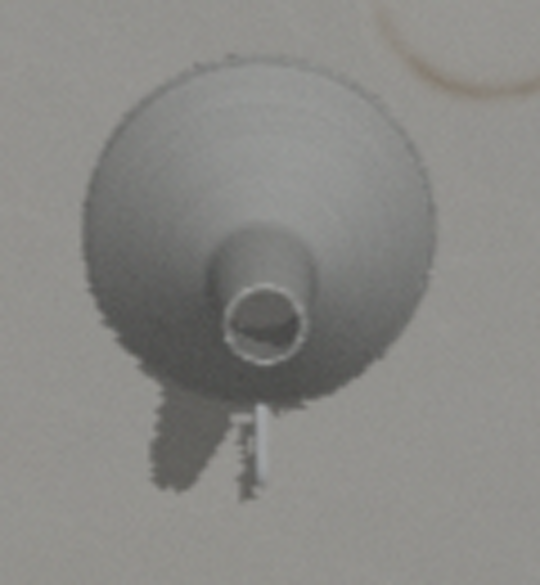

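Call:
move_arm(
  commands=[
    {"x": 0.7, "y": 0.5, "z": 2, "wx": 0, "wy": 0, "wz": 0, "jaw": 0},
    {"x": 0, "y": 0, "z": 4, "wx": 0, "wy": 0, "wz": 0, "jaw": 0},
    {"x": 0, "y": 0, "z": 4, "wx": 0, "wy": 0, "wz": 0, "jaw": 0},
    {"x": 0, "y": 0, "z": 3, "wx": 0, "wy": 0, "wz": 0, "jaw": 0},
    {"x": 0, "y": 0, "z": 2.8, "wx": 0, "wy": 0, "wz": 0, "jaw": 0},
    {"x": 0, "y": 0, "z": 0, "wx": 0, "wy": 0, "wz": 0, "jaw": 0},
    {"x": 0, "y": 0, "z": 0, "wx": 0, "wy": 0, "wz": 0, "jaw": 0},
  ],
)

```text
clock: 5.05
position: [0.4409, -0.0623, 0.0703]
ee_rot: [-0.0, 0.961, 0.277, 0.0]
force: [0.0, -1.0, -0.3]
finger_gap: 1.001
```

```bash
python3 - <<'E'
from h import *
go((0.4337,-0.0648),0.068,-57.6)
E
```

```text
clock 5.05 p [ 0.4409 -0.0623  0.0703] yaw -57.85 shift now-axes cm [-0.74 -0.17  0.23]
wz -0.25 after-turn x,y cm -0.74 -0.17 z 0.23
```

Call:
move_arm(
  commands=[
    {"x": -0.7, "y": -0.2, "z": 0.2, "wx": 0, "wy": 0, "wz": 0, "jaw": 0},
    {"x": 0, "y": 0, "z": 0, "wx": 0, "wy": 0, "wz": 0, "jaw": 0},
    {"x": 0, "y": 0, "z": 0, "wx": 0, "wy": 0, "wz": 0, "jaw": 140},
    {"x": 0, "y": 0, "z": 0, "wx": 0, "wy": 0, "wz": 0, "jaw": 255},
    {"x": 0, "y": 0, "z": 0, "wx": 0, "wy": 0, "wz": 0, "jaw": 255},
    {"x": 0, "y": 0, "z": 0, "wx": 0, "wy": 0, "wz": 0, "jaw": 255},
    {"x": 0, "y": 0, "z": 0, "wx": 0, "wy": 0, "wz": 0, "jaw": 255},
    {"x": 0, "y": 0, "z": 0, "wx": 0, "wy": 0, "wz": 0, "jaw": 255},
  ],
)

```text
clock: 6.05
position: [0.4336, -0.0647, 0.0676]
ee_rot: [-0.0, 0.961, 0.277, 0.0]
force: [-3.6, 2.1, 12.8]
finger_gap: 0.26
```

```bash
python3 - <<'E'
from h import *
go((0.4337,-0.0648),0.068,-57.6);print(arm.state()['finger_gap'])
E
```

```text
clock 6.05 p [ 0.4336 -0.0647  0.0676] yaw -57.88 shift now-axes cm [ 0.01  0.02 -0.04]
wz -0.28 after-turn x,y cm 0.01 0.02 z -0.04
0.25973994157769587
```

Call:
move_arm(
  commands=[
    {"x": 0, "y": 0, "z": -2, "wx": 0, "wy": 0, "wz": 0, "jaw": 255},
    {"x": 0, "y": 0, "z": -3, "wx": 0, "wy": 0, "wz": -9.1, "jaw": 255},
    {"x": 0, "y": 0, "z": -2, "wx": 0, "wy": 0, "wz": -9.1, "jaw": 255},
    {"x": 0, "y": 0, "z": 0, "wx": 0, "wy": 0, "wz": -9.1, "jaw": 255},
    {"x": 0, "y": 0, "z": 0, "wx": 0, "wy": 0, "wz": -9.1, "jaw": 255},
    {"x": 0, "y": 0, "z": 0, "wx": 0, "wy": 0, "wz": -9.1, "jaw": 255},
    {"x": 0, "y": 0, "z": 0, "wx": 0, "wy": 0, "wz": -9.1, "jaw": 255},
    {"x": 0, "y": 0, "z": 0, "wx": 0, "wy": 0, "wz": -9.1, "jaw": 255},
    {"x": 2.7, "y": 4.5, "z": 0, "wx": 0, "wy": 0, "wz": 0, "jaw": 255},
    {"x": 2.8, "y": 4.5, "z": 0, "wx": 0, "wy": 0, "wz": 0, "jaw": 255},
  ],
)

```text
clock: 7.3
position: [0.5185, -0.0001, 0.1375]
ee_rot: [-0.0, 0.671, 0.742, 0.0]
force: [0.2, -0.3, 0.2]
finger_gap: 0.258
```

Call:
move_arm(
  commands=[
    {"x": 2.8, "y": 4.5, "z": 0, "wx": 0, "wy": 0, "wz": 0, "jaw": 255},
    {"x": 2.8, "y": 4.5, "z": 0, "wx": 0, "wy": 0, "wz": 0, "jaw": 255},
    {"x": 2.8, "y": 4.5, "z": 0, "wx": 0, "wy": 0, "wz": 0, "jaw": 255},
    {"x": 2.7, "y": 4.4, "z": 0, "wx": 0, "wy": 0, "wz": 0, "jaw": 255},
    {"x": 0, "y": 0, "z": 0, "wx": 0, "wy": 0, "wz": 0, "jaw": 255},
    {"x": 0, "y": 0, "z": 0, "wx": 0, "wy": 0, "wz": 0, "jaw": 255},
  ],
)

```text
clock: 8.05
position: [0.6838, 0.127, 0.1367]
ee_rot: [-0.0, 0.67, 0.742, -0.001]
force: [-0.4, -0.5, -1.6]
finger_gap: 0.258
```

```bash
python3 - <<'E'
from h import *
go((0.6845,0.1278),0.074,5.8);print(arm.state()['finger_gap'])
snap('w4');snap('w4s','side')
cv2.imwrite('pics/w4sz.png',cv2.resize(cv2.imread('pics/w4s.png')[60:300,120:420],None,fx=2.4,fy=2.4))
E
```

```text
clock 8.05 p [0.6838 0.127  0.1367] yaw 5.79 shift now-axes cm [0.07 0.08 6.27]
wz -0.01 after-turn x,y cm 0.07 0.07 z 6.27
0.2582503275301794
```

View pics/w4.png

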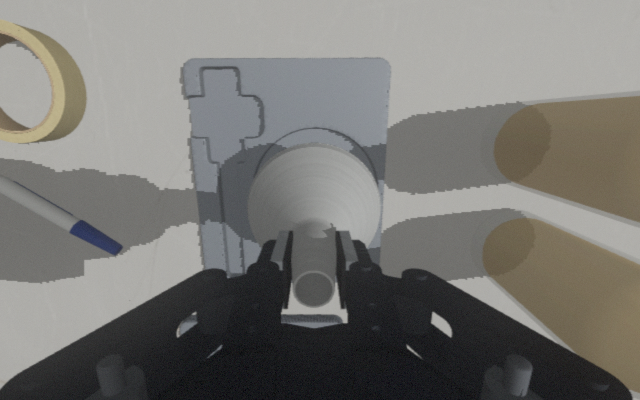

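View pics/w4sz.png

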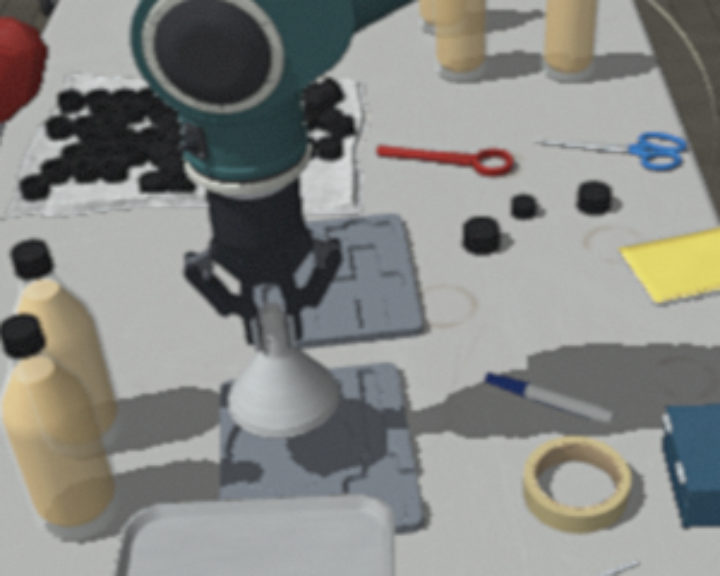

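The funnel hangs level over the filling tray, whose far (+y) edge runs between (188,60) and (388,58).

```bash
python3 - <<'E'
from h import *
c,w=load('w4')
g=cv2.cvtColor(w,cv2.COLOR_BGR2GRAY)
b,gg,r=[w[...,i].astype(int) for i in range(3)]
m=((b-r)>7)&(b>35)
# top edge rows, left/right edges
top=[(u,np.argmax(m[40:90,u])+40) for u in range(205,375,8)]
L=[(np.argmax(m[v,170:230])+170,v) for v in range(75,125,6)]
Rr=[(410-np.argmax(m[v,330:411][::-1]),v) for v in list(range(75,125,6))]
print(top[::4],L[::3],Rr[::3])
T=np.array([onplane(c,*p,.012)[:2] for p in top]);Rg=np.array([onplane(c,*p,.012)[:2] for p in Rr]);Lg=np.array([onplane(c,*p,.012)[:2] for p in L])
f=cv2.fitLine(T.astype(np.float32),cv2.DIST_HUBER,0,1e-4,1e-4).ravel();yaw=np.degrees(np.arctan2(f[1],f[0]));print('yaw',yaw)
a=np.radians(yaw) if abs(yaw)<90 else np.radians(yaw-180)
ex=np.array([np.cos(a),np.sin(a)]);ey=np.array([-ex[1],ex[0]])
print('y edge',np.median(T@ey),'x right',np.median(Rg@ex),'left',np.median(Lg@ex),'width',np.median(Rg@ex)-np.median(Lg@ex))
xc=np.median(Rg@ex)-.09;yc=np.median(T@ey)-.108;o=ex*xc+ey*yc;print('centre',o,'from left',ex*(np.median(Lg@ex)+.09)+ey*yc)
print('seat',o+ex*.024-ey*.010)
E
```

```text
[(205, np.int64(60)), (237, np.int64(59)), (269, np.int64(59)), (301, np.int64(59)), (333, np.int64(59)), (365, np.int64(58))] [(np.int64(184), 75), (np.int64(186), 93), (np.int64(191), 111)] [(np.int64(389), 75), (np.int64(388), 93), (np.int64(386), 111)]
yaw 5.8031945
y edge 0.171629738670983 x right 0.7571997381998471 left 0.5846004256189873 width 0.1725993125808598
centre [0.65734667 0.13076539] from left [0.66470943 0.13151368]
seat [0.68223479 0.12324332]
```

Call:
move_arm(
  commands=[
    {"x": 0, "y": 0.1, "z": 2.5, "wx": 0, "wy": 0, "wz": 0, "jaw": 255},
    {"x": 0, "y": 0, "z": 2, "wx": 0, "wy": 0, "wz": 0, "jaw": 255},
    {"x": 0, "y": 0, "z": 1, "wx": 0, "wy": 0, "wz": 0, "jaw": 255},
    {"x": 0, "y": 0, "z": 0.4, "wx": 0, "wy": 0, "wz": 0, "jaw": 255},
    {"x": 0, "y": 0, "z": 0.3, "wx": 0, "wy": 0, "wz": 0, "jaw": 255},
    {"x": 0, "y": 0, "z": 0, "wx": 0, "wy": 0, "wz": 0, "jaw": 255},
    {"x": 0, "y": 0, "z": 0, "wx": 0, "wy": 0, "wz": 0, "jaw": 255},
  ],
)

```text
clock: 9.02
position: [0.6855, 0.1279, 0.0757]
ee_rot: [0.0, 0.67, 0.742, 0.0]
force: [-0.0, 0.2, -0.7]
finger_gap: 0.258
```

```bash
python3 - <<'E'
from h import *
go((0.6844,0.1271),0.072,5.8);print(arm.state()['force'])
snap('w5')
E
```

```text
clock 9.03 p [0.6855 0.1279 0.0757] yaw 5.82 shift now-axes cm [-0.06 -0.11  0.37]
wz 0.02 after-turn x,y cm -0.06 -0.11 z 0.37
[-0.01270446  0.22627042 -0.70166182]
```

View pics/w5.png

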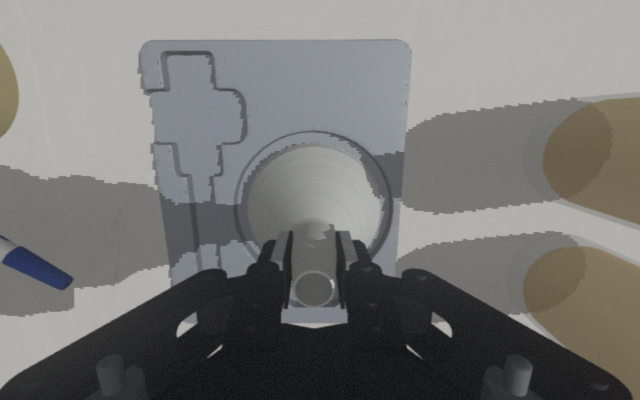

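The funnel rim (247–384) is centred in the seat (236–394). Lowering onto the floor and releasing.

Call:
move_arm(
  commands=[
    {"x": 0, "y": 0, "z": 0.3, "wx": 0, "wy": 0, "wz": 0, "jaw": 255},
    {"x": 0, "y": 0, "z": 0.1, "wx": 0, "wy": 0, "wz": 0, "jaw": 255},
    {"x": 0, "y": 0, "z": 0, "wx": 0, "wy": 0, "wz": 0, "jaw": 255},
    {"x": 0, "y": 0, "z": 0, "wx": 0, "wy": 0, "wz": 0, "jaw": 255},
  ],
)

```text
clock: 9.57
position: [0.6853, 0.1279, 0.0718]
ee_rot: [0.0, 0.67, 0.742, 0.0]
force: [-2.2, -0.3, 6.2]
finger_gap: 0.262
```

Call:
move_arm(
  commands=[
    {"x": 0, "y": 0, "z": 0, "wx": 0, "wy": 0, "wz": 0, "jaw": 100},
    {"x": 0, "y": 0, "z": 0, "wx": 0, "wy": 0, "wz": 0, "jaw": 0},
    {"x": 0, "y": 0, "z": 0, "wx": 0, "wy": 0, "wz": 0, "jaw": 0},
    {"x": 0, "y": 0, "z": 0, "wx": 0, "wy": 0, "wz": 0, "jaw": 0},
    {"x": 0, "y": 0, "z": -2, "wx": 0, "wy": 0, "wz": 0, "jaw": 0},
    {"x": 0, "y": 0, "z": -3, "wx": 0, "wy": 0, "wz": 0, "jaw": 0},
    {"x": 0, "y": 0, "z": -4, "wx": 0, "wy": 0, "wz": 9.3, "jaw": 0},
    {"x": 0, "y": 0, "z": -4, "wx": 0, "wy": 0, "wz": 9.3, "jaw": 0},
    {"x": 0, "y": 0, "z": 0, "wx": 0, "wy": 0, "wz": 9.3, "jaw": 0},
    {"x": 0, "y": 0, "z": 0, "wx": 0, "wy": 0, "wz": 9.3, "jaw": 0},
  ],
)

```text
clock: 10.82
position: [0.6855, 0.1279, 0.2035]
ee_rot: [0.0, 0.873, 0.487, 0.001]
force: [-0.9, 0.5, -0.6]
finger_gap: 1.003
```

Call:
move_arm(
  commands=[
    {"x": 0, "y": 0, "z": 0, "wx": 0, "wy": 0, "wz": 9.3, "jaw": 0},
    {"x": 0, "y": 0, "z": 0, "wx": 0, "wy": 0, "wz": 9.3, "jaw": 0},
    {"x": 0, "y": 0, "z": 0, "wx": 0, "wy": 0, "wz": 9.3, "jaw": 0},
    {"x": 0, "y": 0, "z": 0, "wx": 0, "wy": 0, "wz": 9.3, "jaw": 0},
    {"x": -1.6, "y": -5, "z": 0, "wx": 0, "wy": 0, "wz": 0, "jaw": 0},
    {"x": -1.6, "y": -5, "z": 0, "wx": 0, "wy": 0, "wz": 0, "jaw": 0},
    {"x": -1.6, "y": -5, "z": 0, "wx": 0, "wy": 0, "wz": 0, "jaw": 0},
    {"x": -1.6, "y": -5, "z": 0, "wx": 0, "wy": 0, "wz": 0, "jaw": 0},
    {"x": -1.6, "y": -5, "z": 0, "wx": 0, "wy": 0, "wz": 0, "jaw": 0},
    {"x": 0, "y": 0, "z": 0, "wx": 0, "wy": 0, "wz": 0, "jaw": 0},
  ],
)

```text
clock: 12.08
position: [0.5168, 0.3357, 0.2022]
ee_rot: [-0.001, 0.982, 0.189, -0.0]
force: [0.5, -0.8, 0.2]
finger_gap: 0.996
```

```bash
python3 - <<'E'
from h import *
go((0.5175,0.332),0.06,-68.7)
snap('w6'); snap('t6','top')
E
```

```text
clock 12.07 p [0.5168 0.3357 0.2022] yaw -68.2 shift now-axes cm [-0.07  0.41 14.22]
wz 0.5 after-turn x,y cm -0.07 0.37 z 14.22
```

View pics/w6.png

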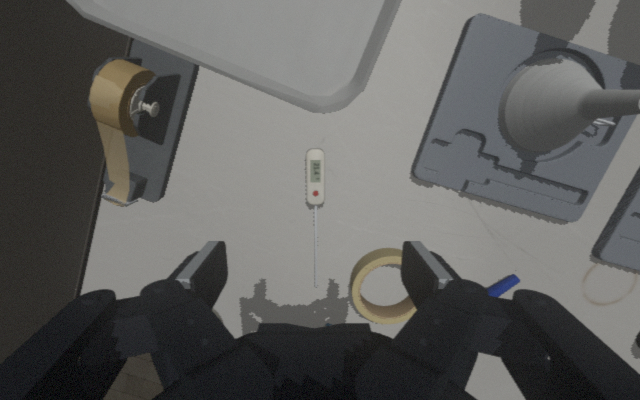

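View pics/t6.png

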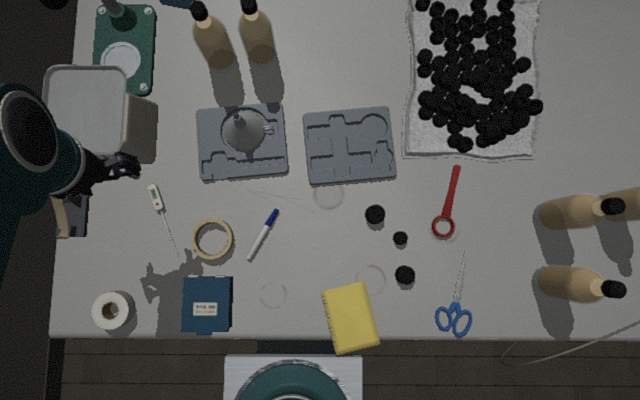

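Wrist view: the thermometer's white head runs (315,150)–(315,206), probe tip (316,287); the scale's platform corner is at about (345,105). The top view shows the funnel seated, with its tab in the slot at (270,128).

```bash
python3 - <<'E'
from h import *
c,w=load('w6');ct=arm.calibration('top')
h=cv2.cvtColor(w,cv2.COLOR_BGR2HSV)
m=np.zeros(h.shape[:2],np.uint8);m[140:215,295:335]=(h[140:215,295:335,2]>185)
m=cv2.morphologyEx(m,cv2.MORPH_CLOSE,np.ones((15,15)))
ys,xs=np.nonzero(m);print(xs.min(),xs.max(),ys.min(),ys.max())
pts=np.stack([xs,ys],1).astype(np.float32);print(cv2.minAreaRect(pts))
P=lambda u,v,z:onplane(c,u,v,z)
a=P((xs.min()+xs.max())/2,ys.min(),.016);b=P((xs.min()+xs.max())/2,ys.max(),.016);t=P(316,287,.006)
print('head end',a,'neck',b,'tip',t,'len',np.linalg.norm((a-t)[:2]),'headlen',np.linalg.norm(a-b))
hd=np.degrees(np.arctan2(*(a-t)[1::-1]));print('heading',hd)
# height of head end: cross with top0
print('height', cross(c,(315.3,ys.min()),ct,(152.5,184.5)), cross(c,(315.5,206),ct,(160,210.5)))
u=(a-t)[:2]/np.linalg.norm((a-t)[:2]);o=(a+t)[:2]/2
g1=a[:2]-u*.033;print('grasp from head end',g1,'from mid',o+u*.059)
print('scale corner',cross(c,(340,106),ct,(124,153)))
go(g1,0.003,hd-90)
top=cv2.imread('pics/top0.png');cv2.imwrite('pics/tz.png',np.hstack([cv2.resize(top[50:270,30:190],None,fx=2.6,fy=2.6,interpolation=cv2.INTER_CUBIC),cv2.resize(w[130:300,280:350],(236,572),interpolation=cv2.INTER_CUBIC)]))
E
```

```text
Traceback (most recent call last):
ValueError: zero-size array to reduction operation minimum which has no identity
```

```bash
python3 - <<'E'
from h import *
c,w=load('w6');ct=arm.calibration('top')
h=cv2.cvtColor(w,cv2.COLOR_BGR2HSV)
print(w[155,315],w[200,310],w[170,290])
m=np.zeros(h.shape[:2],np.uint8);m[140:207,295:335]=(h[140:207,295:335,2]>h[160:180,285:295,2].mean()+22)
m=cv2.morphologyEx(m,cv2.MORPH_CLOSE,np.ones((15,15)))
ys,xs=np.nonzero(m);print(xs.min(),xs.max(),ys.min(),ys.max())
P=lambda u,v,z:onplane(c,u,v,z)
a=P((xs.min()+xs.max())/2,ys.min(),.016);b=P((xs.min()+xs.max())/2,ys.max(),.016);t=P(316,287,.006)
print('head end',a,'neck',b,'tip',t,'len',np.linalg.norm((a-t)[:2]),'headlen',np.linalg.norm(a-b))
hd=np.degrees(np.arctan2(*(a-t)[1::-1]));print('heading',hd)
print('height', cross(c,(315.3,ys.min()),ct,(152.5,184.5)), cross(c,(315.5,206),ct,(160,210.5)))
u=(a-t)[:2]/np.linalg.norm((a-t)[:2]);o=(a+t)[:2]/2
g1=a[:2]-u*.033;print('grasp from head end',g1,'from mid',o+u*.059)
print('scale corner',cross(c,(340,106),ct,(124,153)))
go(g1,0.003,hd-90)
top=cv2.imread('pics/top0.png');cv2.imwrite('pics/tz.png',np.hstack([cv2.resize(top[50:270,30:190],None,fx=2.6,fy=2.6,interpolation=cv2.INTER_CUBIC),cv2.resize(w[130:300,280:350],(236,572),interpolation=cv2.INTER_CUBIC)]))
E
```

```text
[166 176 176] [152 161 163] [145 149 151]
310 320 150 158
head end [0.54723644 0.34652892 0.016     ] neck [0.5389101  0.34318419 0.016     ] tip [0.38073524 0.2782035  0.006     ] len 0.17997503391584382 headlen 0.008973017849801658
heading 22.311282181937404
height (array([0.54731403, 0.34558711, 0.00886136]), np.float64(0.0013994984332699005)) (array([0.48523746, 0.3215909 , 0.01328144]), np.float64(0.0013584749871536257))
grasp from head end [0.51670698 0.33400085] from mid [0.5185688  0.33476487]
scale corner (array([0.59059113, 0.34783241, 0.15353609]), np.float64(0.001489532799146361))
clock 12.18 p [0.5194 0.3317 0.2024] yaw -68.53 shift now-axes cm [-0.19 -0.3  19.94]
wz -0.84 after-turn x,y cm -0.16 -0.32 z 19.94
```

View pics/tz.png

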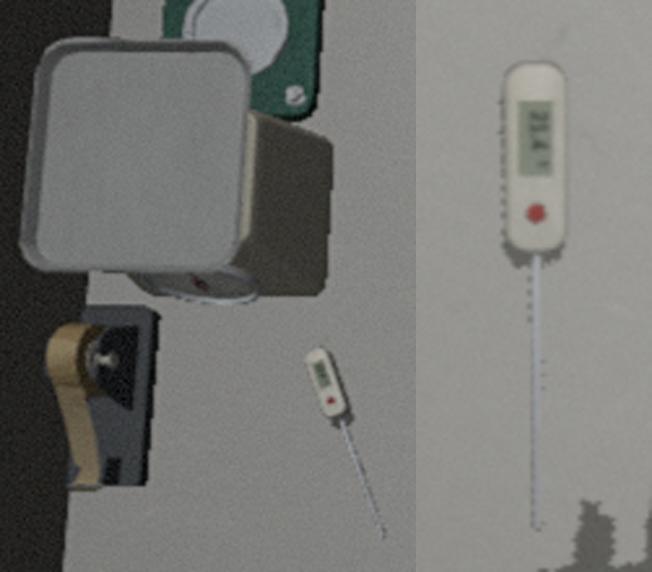

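```bash
python3 - <<'E'
from h import *
cs=arm.calibration('side');p,Rm,s=tool()
print('cam proj now',proj(cs,arm.calibration('wrist')['position']),'tcp',proj(cs,p))
w4=np.array([0.6838,0.127,0.1367]);print('cam in w4s',proj(cs,w4+np.array([-.065*np.sin(np.radians(5.8)),.065*np.cos(np.radians(5.8)),.1424])))
c,im=snap('s7','side')
a=cv2.imread('pics/w4s.png')
cv2.imwrite('pics/s7z.png',np.hstack([cv2.resize(a[60:210,160:300],None,fx=2.8,fy=2.8,interpolation=cv2.INTER_CUBIC),cv2.resize(im[150:300,200:340],None,fx=2.8,fy=2.8,interpolation=cv2.INTER_CUBIC)]))
cv2.imwrite('pics/s7f.png',im)
E
```

```text
cam proj now [280.96805572 197.23501223] tcp [320.82130015 250.00906557]
cam in w4s [228.7149859  167.85346729]
```

View pics/s7z.png

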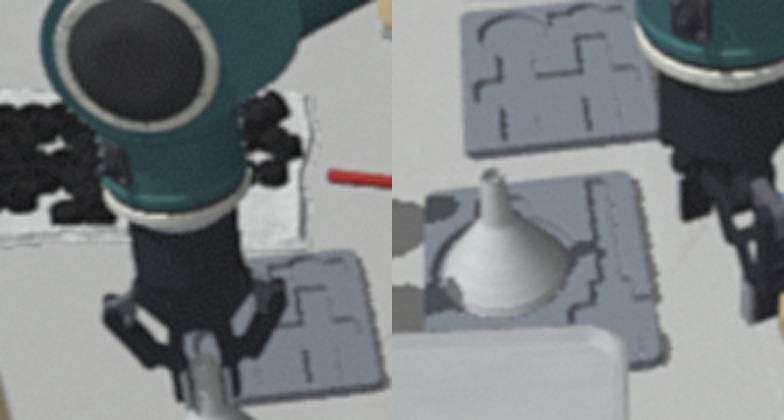

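View pics/s7f.png

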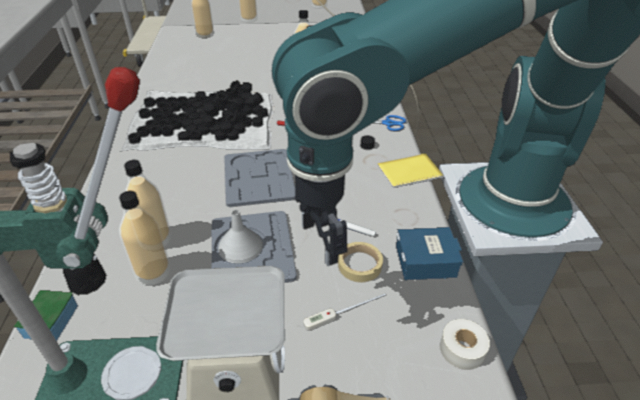

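Call:
move_arm(
  commands=[
    {"x": -0.5, "y": -0.3, "z": 3, "wx": 0, "wy": 0, "wz": 0, "jaw": 0},
    {"x": 0, "y": 0, "z": 5, "wx": 0, "wy": 0, "wz": 0, "jaw": 0},
    {"x": 0, "y": 0, "z": 5, "wx": 0, "wy": 0, "wz": 0, "jaw": 60},
    {"x": 0, "y": 0, "z": 3, "wx": 0, "wy": 0, "wz": 0, "jaw": 100},
    {"x": 0, "y": 0, "z": 0, "wx": 0, "wy": 0, "wz": 0, "jaw": 100},
    {"x": 0, "y": 0, "z": 0, "wx": 0, "wy": 0, "wz": 0, "jaw": 100},
  ],
)

```text
clock: 12.98
position: [0.515, 0.3318, 0.0429]
ee_rot: [-0.0, 0.983, 0.185, 0.001]
force: [0.3, 1.0, 1.5]
finger_gap: 0.61
```

```bash
python3 - <<'E'
from h import *
go((0.5139,0.3329),0.004,-68)
snap('w8');print(arm.state()['force'],arm.state()['finger_gap'])
E
```

```text
clock 12.97 p [0.515  0.3318 0.0429] yaw -68.66 shift now-axes cm [-0.07 -0.14  3.89]
wz -0.66 after-turn x,y cm -0.06 -0.14 z 3.89
[0.04208024 0.58458211 1.6725769 ] 0.6053382794991995
```

View pics/w8.png

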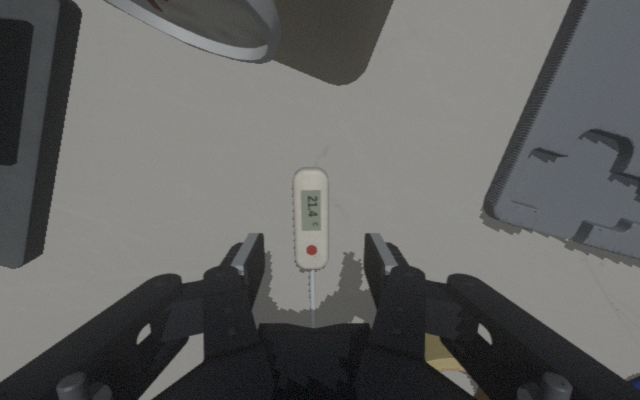

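The head runs (311,168)–(311,268) between the jaws (262 and 366); slightly to the left, as computed.

```bash
python3 - <<'E'
from h import *
c,w=load('w8');c6,_=load('w6')
p,Rm,s=tool()
a=onplane(c,311,168,.014);b=onplane(c,311.8,269,.010);print(a,b,np.linalg.norm(a-b),np.degrees(np.arctan2(*(a-b)[1::-1])))
print('height',cross(c,(311,168.5),c6,(315,150)),cross(c,(311.8,269),c6,(315.5,206)))
u=(a-b)/np.linalg.norm(a-b);g=a-u*.037;print(g, (Rm.T@(g-p)*100).round(2))
E
```

```text
[0.54950145 0.34679993 0.014     ] [0.48555898 0.32141998 0.01      ] 0.06891140512665922 21.649039286380738
height (array([ 0.54385389,  0.34501516, -0.02052947]), np.float64(0.0001414432009058406)) (array([0.48393637, 0.3206187 , 0.00674088]), np.float64(0.0003582086480914066))
[0.51516938 0.3331729  0.01185231] [ 0.05 -0.08  3.12]
```

Call:
move_arm(
  commands=[
    {"x": 0, "y": -0.1, "z": 2, "wx": 0, "wy": 0, "wz": 0, "jaw": 100},
    {"x": 0, "y": 0, "z": 1.2, "wx": 0, "wy": 0, "wz": 0, "jaw": 100},
    {"x": 0, "y": 0, "z": 0.6, "wx": 0, "wy": 0, "wz": 0, "jaw": 100},
    {"x": 0, "y": 0, "z": 0, "wx": 0, "wy": 0, "wz": 0, "jaw": 100},
    {"x": 0, "y": 0, "z": 0, "wx": 0, "wy": 0, "wz": 0, "jaw": 100},
  ],
)

```text
clock: 13.65
position: [0.5136, 0.3333, 0.0036]
ee_rot: [-0.0, 0.983, 0.186, 0.0]
force: [0.0, 0.7, 0.3]
finger_gap: 0.606
```

Call:
move_arm(
  commands=[
    {"x": 0, "y": 0, "z": 0, "wx": 0, "wy": 0, "wz": 0, "jaw": 150},
    {"x": 0, "y": 0, "z": 0, "wx": 0, "wy": 0, "wz": 0, "jaw": 170},
    {"x": 0, "y": 0, "z": 0, "wx": 0, "wy": 0, "wz": 0, "jaw": 170},
  ],
)

```text
clock: 14.02
position: [0.5134, 0.3333, 0.0034]
ee_rot: [0.0, 0.983, 0.186, 0.0]
force: [0.6, -0.1, 0.3]
finger_gap: 0.334
```

```bash
python3 - <<'E'
from h import *
s=arm.state();print(s['force'],s['finger_gap'],s['position'])
E
```

```text
[ 0.63073919 -0.12633529  0.2928096 ] 0.3335511314606824 [0.51338246 0.33328804 0.00338718]
```

No floor contact; close, then lift slightly to check the hold.

Call:
move_arm(
  commands=[
    {"x": 0, "y": 0, "z": 0, "wx": 0, "wy": 0, "wz": 0, "jaw": 255},
    {"x": 0, "y": 0, "z": 0, "wx": 0, "wy": 0, "wz": 0, "jaw": 255},
    {"x": 0, "y": 0, "z": 0, "wx": 0, "wy": 0, "wz": 0, "jaw": 255},
    {"x": 0, "y": 0, "z": 0, "wx": 0, "wy": 0, "wz": 0, "jaw": 255},
    {"x": 0, "y": 0, "z": -2, "wx": 0, "wy": 0, "wz": 0, "jaw": 255},
    {"x": 0, "y": 0, "z": -3, "wx": 0, "wy": 0, "wz": 0, "jaw": 255},
    {"x": 0, "y": 0, "z": -3, "wx": 0, "wy": 0, "wz": 0, "jaw": 255},
    {"x": 0, "y": 0, "z": 0, "wx": 0, "wy": 0, "wz": 0, "jaw": 255},
  ],
)

```text
clock: 15.02
position: [0.5145, 0.3338, 0.0864]
ee_rot: [-0.001, 0.983, 0.186, 0.002]
force: [0.1, 0.3, 0.7]
finger_gap: 0.237
```

```bash
python3 - <<'E'
from h import *
s=arm.state();print(s['force'],s['finger_gap'],s['position'])
snap('w9')
go((0.595,0.187),0.06,5.7)
E
```

```text
[0.146226   0.34423155 0.72030051] 0.23675264003878263 [0.5144566  0.33381612 0.08635041]
clock 15.07 p [0.5138 0.3337 0.0849] yaw -68.57 shift now-axes cm [ 2.2  16.62  2.48]
wz -74.27 after-turn x,y cm -15.4 6.63 z 2.49
```

View pics/w9.png

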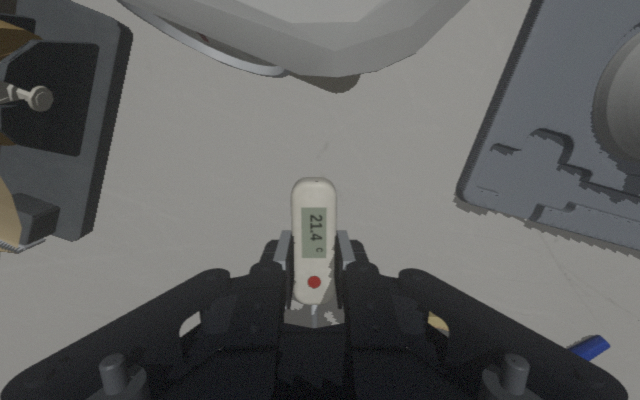

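```bash
cat >> h.py <<'E'
def tray(o,yawdeg,x,y):
    a=np.radians(yawdeg);return np.array([o[0]+x*np.cos(a)-y*np.sin(a),o[1]+x*np.sin(a)+y*np.cos(a)])
E
python3 - <<'E'
from h import *
c,w=load('w9')
p,Rm,s=tool()
# plane at p.z+.0126
for u,v,dz in ((313.5,178,.010),(313.5,178,.0126),(314,303,.010)):
    q=onplane(c,u,v,p[2]+dz);print((Rm.T@(q-p)*1000).round(1))
t=tray((.6595,.1345),6.0,-.058,.055);print(t)
E
```

```text
[39.6  0.3 -9.9]
[ 40.1   0.3 -12.5]
[-27.6   0.5 -10.1]
[0.59606866 0.18313605]
```

Call:
move_arm(
  commands=[
    {"x": 0.7, "y": 5.7, "z": 0, "wx": 0, "wy": 0, "wz": 0, "jaw": 255},
    {"x": 0.7, "y": 5.7, "z": 0, "wx": 0, "wy": 0, "wz": 0, "jaw": 255},
    {"x": 0.7, "y": 5.8, "z": 0, "wx": 0, "wy": 0, "wz": -10.6, "jaw": 255},
    {"x": 0, "y": 0, "z": 0, "wx": 0, "wy": 0, "wz": -10.6, "jaw": 255},
    {"x": 0, "y": 0, "z": 0, "wx": 0, "wy": 0, "wz": -10.6, "jaw": 255},
    {"x": 0, "y": 0, "z": 0, "wx": 0, "wy": 0, "wz": -10.7, "jaw": 255},
    {"x": 0, "y": 0, "z": 0, "wx": 0, "wy": 0, "wz": -10.7, "jaw": 255},
    {"x": 0, "y": 0, "z": 0, "wx": 0, "wy": 0, "wz": -10.7, "jaw": 255},
    {"x": 0, "y": 0, "z": 0, "wx": 0, "wy": 0, "wz": -10.7, "jaw": 255},
    {"x": 0, "y": 0, "z": 0, "wx": 0, "wy": 0, "wz": 0, "jaw": 255},
  ],
)

```text
clock: 16.32
position: [0.5955, 0.1805, 0.0831]
ee_rot: [-0.0, 0.67, 0.743, -0.0]
force: [-0.3, 0.1, -1.5]
finger_gap: 0.234
```

```bash
python3 - <<'E'
from h import *
s=arm.state();print(s['force'],s['finger_gap'])
go((0.5963,0.1811),0.02,6)
snap('w10')
E
```

```text
[-0.32157342  0.13159044 -1.4568664 ] 0.23429234675428515
clock 16.32 p [0.5955 0.1805 0.0831] yaw 5.94 shift now-axes cm [0.05 0.09 6.31]
wz -0.06 after-turn x,y cm 0.05 0.09 z 6.31
```

View pics/w10.png

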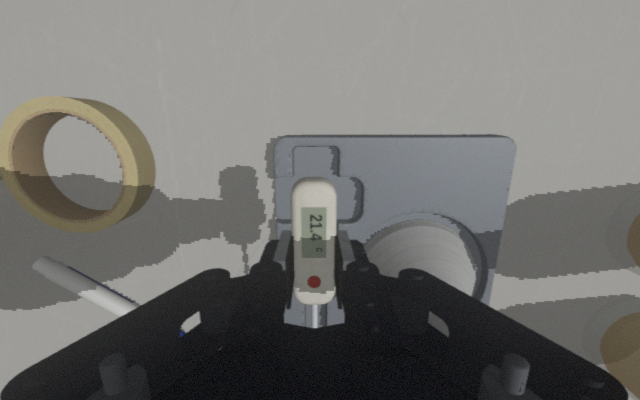

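```bash
python3 - <<'E'
from h import *
c,w=load('w10');p,Rm,s=tool()
cv2.imwrite('pics/w10z.png',cv2.resize(w[120:240,255:375],None,fx=5,fy=5,interpolation=cv2.INTER_CUBIC))
for nm,u,v in (('pocket L',293,160),('pocket R',339,160),('pocket end',316,147),('tray edge',316,137)):
    q=onplane(c,u,v,.012);print(nm,(Rm.T@(q-p)*1000).round(1))
E
```

```text
pocket L [ 36.3 -15.5  71.1]
pocket R [36.4 18.4 71.1]
pocket end [45.8  1.4 71.1]
tray edge [52.9  1.4 71.1]
```

View pics/w10z.png

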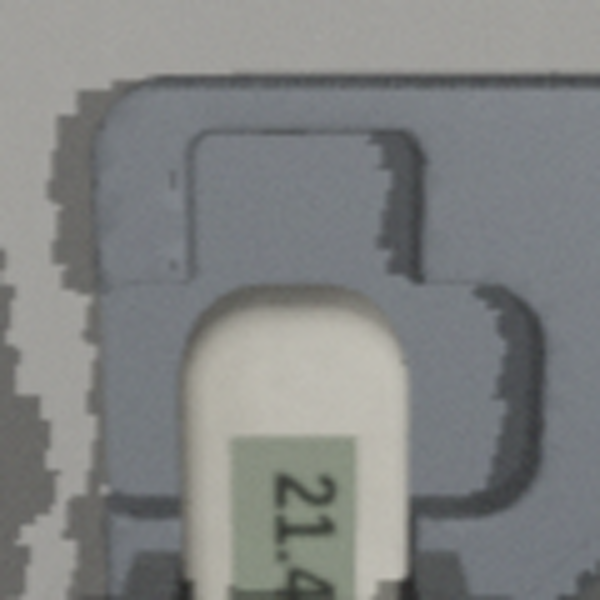

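Pocket walls at columns 293 and 339 (centre 1.5 mm to tool +y), end at row 147: shift y +0.1 and lower.

Call:
move_arm(
  commands=[
    {"x": 0, "y": 0.1, "z": 2.5, "wx": 0, "wy": 0, "wz": 0, "jaw": 255},
    {"x": 0, "y": 0, "z": 2.5, "wx": 0, "wy": 0, "wz": 0, "jaw": 255},
    {"x": 0, "y": 0, "z": 1, "wx": 0, "wy": 0, "wz": 0, "jaw": 255},
    {"x": 0, "y": 0, "z": 0.4, "wx": 0, "wy": 0, "wz": 0, "jaw": 255},
    {"x": 0, "y": 0, "z": 0.4, "wx": 0, "wy": 0, "wz": 0, "jaw": 255},
    {"x": 0, "y": 0, "z": 0, "wx": 0, "wy": 0, "wz": 0, "jaw": 255},
    {"x": 0, "y": 0, "z": 0, "wx": 0, "wy": 0, "wz": 0, "jaw": 255},
  ],
)

```text
clock: 17.25
position: [0.5969, 0.181, 0.0158]
ee_rot: [0.0, 0.669, 0.743, 0.0]
force: [-0.6, -0.3, -0.9]
finger_gap: 0.234
```

```bash
python3 - <<'E'
from h import *
s=arm.state();print(s['force'],s['finger_gap'])
go((0.5963,0.1811),0.0076,6)
snap('w11')
E
```

```text
[-0.57787849 -0.30497311 -0.87450081] 0.23410472950095898
clock 17.25 p [0.5969 0.181  0.0158] yaw 6.01 shift now-axes cm [ 0.02 -0.06  0.82]
wz 0.01 after-turn x,y cm 0.02 -0.06 z 0.82
```

View pics/w11.png

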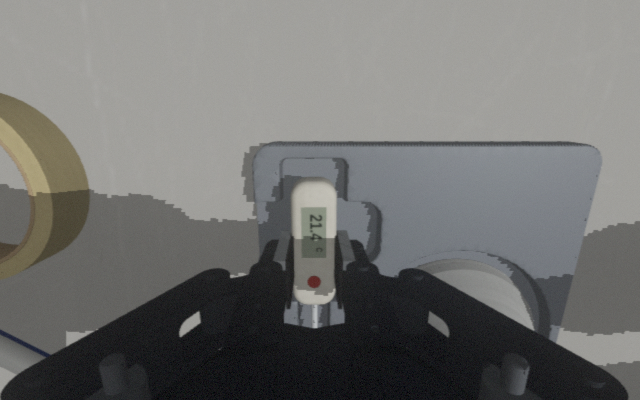

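Head (314) centred in the pocket (282–347). Lowering the rest.

Call:
move_arm(
  commands=[
    {"x": 0, "y": 0, "z": 0.5, "wx": 0, "wy": 0, "wz": 0, "jaw": 255},
    {"x": 0, "y": 0, "z": 0.3, "wx": 0, "wy": 0, "wz": 0, "jaw": 255},
    {"x": 0, "y": 0, "z": 0, "wx": 0, "wy": 0, "wz": 0, "jaw": 255},
    {"x": 0, "y": 0, "z": 0, "wx": 0, "wy": 0, "wz": 0, "jaw": 255},
  ],
)

```text
clock: 17.8
position: [0.5967, 0.1809, 0.0076]
ee_rot: [-0.0, 0.669, 0.743, -0.0]
force: [-4.7, 0.0, 10.1]
finger_gap: 0.226
```

Call:
move_arm(
  commands=[
    {"x": 0, "y": 0, "z": 0, "wx": 0, "wy": 0, "wz": 0, "jaw": 155},
    {"x": 0, "y": 0, "z": 0, "wx": 0, "wy": 0, "wz": 0, "jaw": 155},
    {"x": 0, "y": 0, "z": 0, "wx": 0, "wy": 0, "wz": 0, "jaw": 155},
    {"x": 0, "y": 0, "z": -1, "wx": 0, "wy": 0, "wz": 0, "jaw": 155},
    {"x": 0, "y": 0, "z": -3, "wx": 0, "wy": 0, "wz": 0, "jaw": 155},
    {"x": 0, "y": 0, "z": -4, "wx": 0, "wy": 0, "wz": 0, "jaw": 100},
    {"x": 0, "y": 0, "z": -4, "wx": 0, "wy": 0, "wz": 10.1, "jaw": 0},
    {"x": 0, "y": 0, "z": -4, "wx": 0, "wy": 0, "wz": 10.1, "jaw": 0},
    {"x": 0, "y": 0, "z": -3, "wx": 0, "wy": 0, "wz": 10.1, "jaw": 0},
    {"x": 0, "y": 0, "z": 0, "wx": 0, "wy": 0, "wz": 10.1, "jaw": 0},
  ],
)

```text
clock: 19.05
position: [0.5977, 0.1811, 0.2005]
ee_rot: [-0.0, 0.886, 0.464, 0.002]
force: [0.4, 0.2, -0.5]
finger_gap: 1.004
```

```bash
python3 - <<'E'
from h import *
s=arm.state();print(s['force'],s['finger_gap']); go((0.537,-0.3746),.2,-105)
snap('w12')
E
```

```text
[ 0.43344582  0.18199192 -0.49475343] 1.0039891889184516
clock 19.05 p [0.5977 0.1811 0.2005] yaw -34.71 shift now-axes cm [-49.14  26.66  -0.09]
wz 70.29 after-turn x,y cm 8.52 55.25 z 0.05
```

View pics/w12.png

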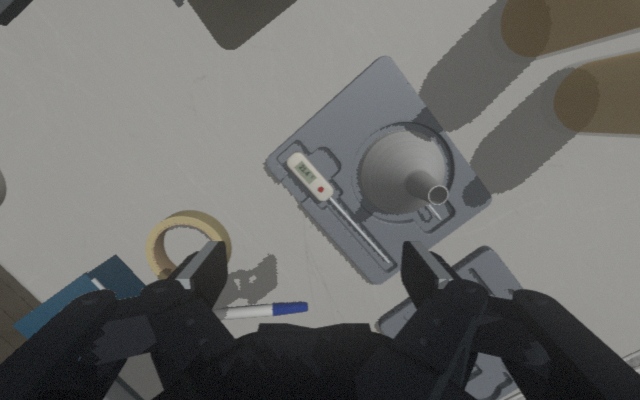

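The thermometer lies in its pocket ((290,155) to (388,262)) and the funnel's tab is in the slot at (435,210). On to the key.

Call:
move_arm(
  commands=[
    {"x": 0, "y": 0, "z": 0, "wx": 0, "wy": 0, "wz": 10, "jaw": 0},
    {"x": 0, "y": 0, "z": 0, "wx": 0, "wy": 0, "wz": 10, "jaw": 0},
    {"x": 0, "y": 0, "z": 0, "wx": 0, "wy": 0, "wz": 10, "jaw": 0},
    {"x": 0, "y": 0, "z": 0, "wx": 0, "wy": 0, "wz": 10, "jaw": 0},
    {"x": 0, "y": 0, "z": 0, "wx": 0, "wy": 0, "wz": 10, "jaw": 0},
    {"x": 0, "y": 0, "z": 0, "wx": 0, "wy": 0, "wz": 10, "jaw": 0},
    {"x": 0, "y": 0, "z": 0, "wx": 0, "wy": 0, "wz": 10, "jaw": 0},
    {"x": 0.9, "y": 6.1, "z": 0, "wx": 0, "wy": 0, "wz": 0, "jaw": 0},
    {"x": 0.9, "y": 6.1, "z": 0, "wx": 0, "wy": 0, "wz": 0, "jaw": 0},
    {"x": 0.9, "y": 6.1, "z": 0, "wx": 0, "wy": 0, "wz": 0, "jaw": 0},
  ],
)

```text
clock: 20.35
position: [0.5768, -0.0047, 0.1975]
ee_rot: [-0.0, 0.992, -0.123, -0.0]
force: [0.8, -1.6, 0.4]
finger_gap: 0.998
```

Call:
move_arm(
  commands=[
    {"x": 0.9, "y": 6.1, "z": 0, "wx": 0, "wy": 0, "wz": 0, "jaw": 0},
    {"x": 0.9, "y": 6.1, "z": 0, "wx": 0, "wy": 0, "wz": 0, "jaw": 0},
    {"x": 1, "y": 6.1, "z": 0, "wx": 0, "wy": 0, "wz": 0, "jaw": 0},
    {"x": 1, "y": 6.1, "z": 0, "wx": 0, "wy": 0, "wz": 0, "jaw": 0},
    {"x": 1, "y": 6.1, "z": 1, "wx": 0, "wy": 0, "wz": 0, "jaw": 0},
    {"x": 1, "y": 6.1, "z": 3, "wx": 0, "wy": 0, "wz": 0, "jaw": 0},
    {"x": 0, "y": 0, "z": 2, "wx": 0, "wy": 0, "wz": 0, "jaw": 0},
    {"x": 0, "y": 0, "z": 0, "wx": 0, "wy": 0, "wz": 0, "jaw": 0},
    {"x": 0, "y": 0, "z": 0, "wx": 0, "wy": 0, "wz": 0, "jaw": 0},
  ],
)

```text
clock: 21.48
position: [0.5441, -0.3653, 0.141]
ee_rot: [-0.0, 0.992, -0.124, 0.0]
force: [0.1, 0.2, 0.3]
finger_gap: 1.002
```

```bash
python3 - <<'E'
from h import *
go((0.537,-0.3746),.1,-105)
snap('w13')
E
```

```text
clock 21.48 p [ 0.5441 -0.3653  0.141 ] yaw -104.23 shift now-axes cm [-0.46  1.08  4.1 ]
wz 0.77 after-turn x,y cm -0.44 1.08 z 4.1
```

View pics/w13.png

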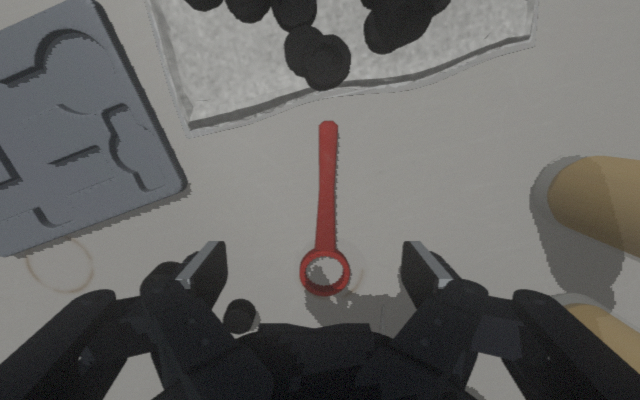

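The key: handle end (329,122), ring centre (326,272); nothing near enough to hinder the fingers.

```bash
python3 - <<'E'
from h import *
c,w=load('w13');p,Rm,s=tool();ct=arm.calibration('top')
h=cv2.cvtColor(w,cv2.COLOR_BGR2HSV)
m=((((h[...,0]<8)|(h[...,0]>172))&(h[...,1]>110))).astype(np.uint8);m[:100]=0;m[310:]=0;m[:,:290]=0;m[:,370:]=0
cn=max(cv2.findContours(m,cv2.RETR_EXTERNAL,cv2.CHAIN_APPROX_NONE)[0],key=cv2.contourArea)[:,0]
print(cn.min(0),cn.max(0))
rows={v:(cn[cn[:,1]==v][:,0].min()+cn[cn[:,1]==v][:,0].max())/2 for v in range(130,235,6)}
A=np.array([onplane(c,u,v,.012)[:2] for v,u in rows.items()],np.float32)
f=cv2.fitLine(A,cv2.DIST_HUBER,0,1e-5,1e-5).ravel();d=f[:2]*np.sign(f[0]);hd=np.degrees(np.arctan2(d[1],d[0]));print('heading handle',hd)
e=onplane(c,329,cn[:,1].min(),.012);r=onplane(c,326,272,.014);print('end',e,'ring',r,np.linalg.norm((e-r)[:2]),'hd',np.degrees(np.arctan2(*(e-r)[1::-1])))
u=(e-r)[:2]/np.linalg.norm((e-r)[:2])
print('grasp from end',e[:2]-u*.066,'from ring',r[:2]+u*.088)
print('ht',cross(c,(329,cn[:,1].min()),ct,(457,165.5)),cross(c,(326,272),ct,(443.3,227)))
g=(e[:2]-u*.066+r[:2]+u*.088)/2;go(g,.003,hd-90)
E
```

```text
[300 121] [349 295]
heading handle -14.994363
end [ 0.60301202 -0.39469458  0.012     ] ring [ 0.45727854 -0.35663298  0.014     ] 0.15062181778893022 hd -14.637131176998558
grasp from end [ 0.53915401 -0.37801661] from ring [ 0.54242256 -0.37887026]
ht (array([ 0.60252602, -0.39556329, -0.00207912]), np.float64(0.0006295438230574913)) (array([ 0.45051059, -0.3555169 ,  0.00186483]), np.float64(1.129956931877811e-05))
clock 21.52 p [ 0.5442 -0.3653  0.1411] yaw -104.23 shift now-axes cm [-0.02  1.36 13.81]
wz 0.76 after-turn x,y cm 0.01 1.35 z 13.81
```

Call:
move_arm(
  commands=[
    {"x": 0, "y": 1.3, "z": 3, "wx": 0, "wy": 0, "wz": 0.6, "jaw": 60},
    {"x": 0, "y": 0, "z": 4, "wx": 0, "wy": 0, "wz": 0, "jaw": 100},
    {"x": 0, "y": 0, "z": 3, "wx": 0, "wy": 0, "wz": 0, "jaw": 100},
    {"x": 0, "y": 0, "z": 1, "wx": 0, "wy": 0, "wz": 0, "jaw": 100},
    {"x": 0, "y": 0, "z": 0, "wx": 0, "wy": 0, "wz": 0, "jaw": 100},
    {"x": 0, "y": 0, "z": 0, "wx": 0, "wy": 0, "wz": 0, "jaw": 100},
  ],
)

```text
clock: 22.28
position: [0.5408, -0.3792, 0.0316]
ee_rot: [0.0, 0.992, -0.13, 0.001]
force: [-0.3, -0.2, 0.4]
finger_gap: 0.605
```

```bash
python3 - <<'E'
from h import *
go((0.541,-0.3783),.0035,-104.9)
snap('w14')
E
```

```text
clock 22.27 p [ 0.5408 -0.3792  0.0316] yaw -104.95 shift now-axes cm [-0.01 -0.1   2.81]
wz -0.05 after-turn x,y cm -0.0 -0.1 z 2.81
```

View pics/w14.png

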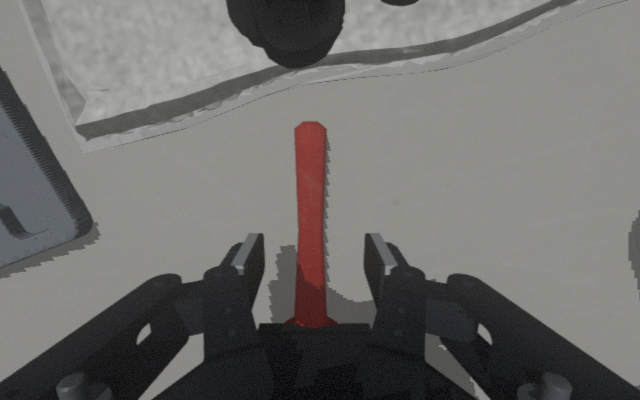

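Handle centred at column 311 between the jaws (262/366). Descend and close.

Call:
move_arm(
  commands=[
    {"x": 0, "y": -0.1, "z": 1.5, "wx": 0, "wy": 0, "wz": 0, "jaw": 100},
    {"x": 0, "y": 0, "z": 0.9, "wx": 0, "wy": 0, "wz": 0, "jaw": 100},
    {"x": 0, "y": 0, "z": 0.4, "wx": 0, "wy": 0, "wz": 0, "jaw": 100},
    {"x": 0, "y": 0, "z": 0, "wx": 0, "wy": 0, "wz": 0, "jaw": 140},
    {"x": 0, "y": 0, "z": 0, "wx": 0, "wy": 0, "wz": 0, "jaw": 255},
    {"x": 0, "y": 0, "z": 0, "wx": 0, "wy": 0, "wz": 0, "jaw": 255},
    {"x": 0, "y": 0, "z": 0, "wx": 0, "wy": 0, "wz": 0, "jaw": 255},
    {"x": 0, "y": 0, "z": 0, "wx": 0, "wy": 0, "wz": 0, "jaw": 255},
  ],
)

```text
clock: 23.32
position: [0.5404, -0.3783, 0.0026]
ee_rot: [0.0, 0.991, -0.13, 0.0]
force: [-1.7, -0.9, 6.2]
finger_gap: 0.201
```

Call:
move_arm(
  commands=[
    {"x": 0, "y": 0, "z": -1, "wx": 0, "wy": 0, "wz": 0, "jaw": 255},
    {"x": 0, "y": 0, "z": -3, "wx": 0, "wy": 0, "wz": 0, "jaw": 255},
    {"x": 0, "y": 0, "z": -4, "wx": 0, "wy": 0, "wz": 0, "jaw": 255},
    {"x": 0, "y": 0, "z": 0, "wx": 0, "wy": 0, "wz": 0, "jaw": 255},
    {"x": 0, "y": 0, "z": 0, "wx": 0, "wy": 0, "wz": 0, "jaw": 255},
  ],
)

```text
clock: 23.95
position: [0.5402, -0.3775, 0.0818]
ee_rot: [-0.0, 0.991, -0.13, -0.0]
force: [0.6, 0.2, -1.0]
finger_gap: 0.205
```

```bash
python3 - <<'E'
from h import *
c,w=snap('w15');p,Rm,s=tool();print(p,s['finger_gap'])
h=cv2.cvtColor(w,cv2.COLOR_BGR2HSV)
m=((((h[...,0]<8)|(h[...,0]>172))&(h[...,1]>110))).astype(np.uint8);m[:,:280]=0;m[:,350:]=0
ys,xs=np.nonzero(m);print(ys.min(),[ (v,xs[ys==v].min(),xs[ys==v].max()) for v in range(ys.min()+3,ys.max(),15)])
for v in (ys.min()+8,200,240):
    u=(xs[ys==v].min()+xs[ys==v].max())/2
    q=onplane(c,u,v,p[2]+.0094);print((Rm.T@(q-p)*1000).round(1))
q=onplane(c,313,ys.min(),p[2]+.0094);print('end',(Rm.T@(q-p)*1000).round(1))
t=tray((.651,-.1287),5.8,.038,.024);print(t);go(t,None,5.8)
E
```

```text
[ 0.54004226 -0.37745132  0.08135981] 0.20737584038674473Traceback (most recent call last):
  File "<stdin>", line 5, in <module>
    return umr_minimum(a, axis, None, out, keepdims, initial, where)
ValueError: zero-size array to reduction operation minimum which has no identity
```

View pics/w15.png

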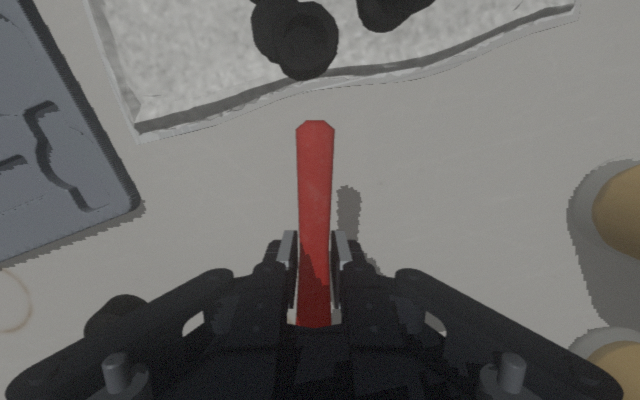

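```bash
python3 - <<'E'
from h import *
c,w=load('w15');p,Rm,s=tool()
h=cv2.cvtColor(w,cv2.COLOR_BGR2HSV)
m=((((h[...,0]<8)|(h[...,0]>172))&(h[...,1]>110))).astype(np.uint8);m[:,:280]=0;m[:,350:]=0;m[:100]=0
ys,xs=np.nonzero(m)
v0=ys.min();print(v0)
for v in (130,150,170,190,210,225):
    if (ys==v).any():
        u=(xs[ys==v].min()+xs[ys==v].max())/2
        q=onplane(c,u,v,p[2]+.0094);print(v,u,(Rm.T@(q-p)*1000).round(1))
q=onplane(c,314,v0,p[2]+.0094);print('end',(Rm.T@(q-p)*1000).round(1))
t=tray((.651,-.1287),5.8,.038,.024);print(t);go(t,None,5.8)
E
```

```text
121
130 314.5 [61.2  0.5 -9.5]
150 314.5 [52.3  0.5 -9.4]
170 314.5 [43.1  0.5 -9.4]
190 314.0 [33.6  0.3 -9.4]
210 314.0 [23.7  0.3 -9.4]
225 314.0 [16.   0.3 -9.4]
end [65.1  0.3 -9.5]
[ 0.68638012 -0.10098272]
clock 24.0 p [ 0.54   -0.3775  0.0814] yaw -104.97 shift now-axes cm [ 7.000e+00 -3.049e+01  1.000e-02]
wz -110.77 after-turn x,y cm 26.03 17.35 z -0.0
```

Call:
move_arm(
  commands=[
    {"x": 1.2, "y": -5, "z": 0, "wx": 0, "wy": 0, "wz": 0, "jaw": 255},
    {"x": 1.2, "y": -5, "z": 0, "wx": 0, "wy": 0, "wz": 0, "jaw": 255},
    {"x": 1.2, "y": -5, "z": 0, "wx": 0, "wy": 0, "wz": 0, "jaw": 255},
    {"x": 0, "y": 0, "z": 0, "wx": 0, "wy": 0, "wz": -10.5, "jaw": 255},
    {"x": 0, "y": 0, "z": 0, "wx": 0, "wy": 0, "wz": -10.5, "jaw": 255},
    {"x": 0, "y": 0, "z": 0, "wx": 0, "wy": 0, "wz": -10.5, "jaw": 255},
    {"x": 0, "y": 0, "z": 0, "wx": 0, "wy": 0, "wz": -10.5, "jaw": 255},
    {"x": 0, "y": 0, "z": 0, "wx": 0, "wy": 0, "wz": -10.5, "jaw": 255},
    {"x": 0, "y": 0, "z": 0, "wx": 0, "wy": 0, "wz": -10.5, "jaw": 255},
    {"x": 0, "y": 0, "z": 0, "wx": 0, "wy": 0, "wz": -10.5, "jaw": 255},
  ],
)

```text
clock: 25.25
position: [0.6132, -0.2421, 0.081]
ee_rot: [-0.001, 0.871, 0.491, -0.001]
force: [0.5, -0.5, -1.1]
finger_gap: 0.205
```

Call:
move_arm(
  commands=[
    {"x": 0, "y": 0, "z": 0, "wx": 0, "wy": 0, "wz": -10.5, "jaw": 255},
    {"x": 0, "y": 0, "z": 0, "wx": 0, "wy": 0, "wz": -10.5, "jaw": 255},
    {"x": 0, "y": 0, "z": 0, "wx": 0, "wy": 0, "wz": -10.5, "jaw": 255},
    {"x": 0, "y": 0, "z": 0, "wx": 0, "wy": 0, "wz": -5.8, "jaw": 255},
    {"x": 0, "y": 0, "z": 0, "wx": 0, "wy": 0, "wz": 0, "jaw": 255},
  ],
)

```text
clock: 25.88
position: [0.6133, -0.2423, 0.0812]
ee_rot: [-0.001, 0.671, 0.742, -0.0]
force: [-0.6, -1.1, -0.9]
finger_gap: 0.205
```

```bash
python3 - <<'E'
from h import *
print(arm.state()['finger_gap'],arm.state()['force']);go((.6863,-.1),None,5.8)
E
```

```text
0.20463639507849501 [-0.62332845 -1.11427101 -0.90948208]
clock 25.88 p [ 0.6133 -0.2423  0.0812] yaw 5.77 shift now-axes cm [13.42  8.69  0.  ]
wz -0.03 after-turn x,y cm 13.42 8.7 z -0.0
```

Call:
move_arm(
  commands=[
    {"x": 4.5, "y": 2.9, "z": 0, "wx": 0, "wy": 0, "wz": 0, "jaw": 255},
    {"x": 4.5, "y": 2.9, "z": 0, "wx": 0, "wy": 0, "wz": 0, "jaw": 255},
    {"x": 4.4, "y": 2.9, "z": 0, "wx": 0, "wy": 0, "wz": 0, "jaw": 255},
    {"x": 0, "y": 0, "z": 2, "wx": 0, "wy": 0, "wz": 0, "jaw": 255},
    {"x": 0, "y": 0, "z": 1.5, "wx": 0, "wy": 0, "wz": 0, "jaw": 255},
    {"x": 0, "y": 0, "z": 0, "wx": 0, "wy": 0, "wz": 0, "jaw": 255},
    {"x": 0, "y": 0, "z": 0, "wx": 0, "wy": 0, "wz": 0, "jaw": 255},
  ],
)

```text
clock: 26.75
position: [0.6866, -0.1015, 0.0474]
ee_rot: [0.0, 0.671, 0.741, -0.0]
force: [-1.3, -0.1, -0.2]
finger_gap: 0.207
```

```bash
python3 - <<'E'
from h import *
c,w=snap('w16');go((.6863,-.1),None,5.8)
c,t=snap('t16','top');cv2.imwrite('pics/t16z.png',cv2.resize(t[90:200,290:410],None,fx=5,fy=5,interpolation=cv2.INTER_CUBIC))
E
```

```text
clock 26.8 p [ 0.6869 -0.1012  0.0477] yaw 5.73 shift now-axes cm [ 0.13 -0.04 -0.  ]
wz -0.07 after-turn x,y cm 0.13 -0.04 z -0.0
```

View pics/w16.png

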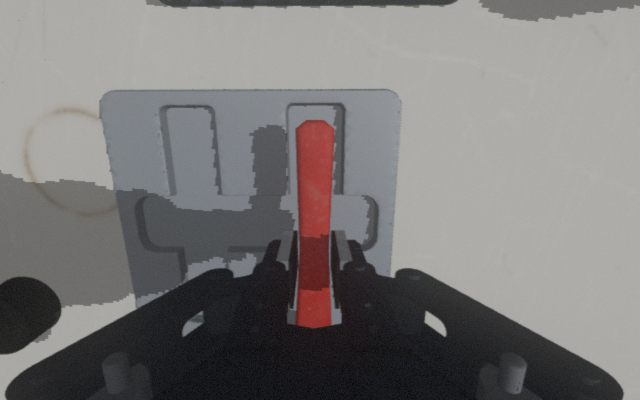

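View pics/t16z.png

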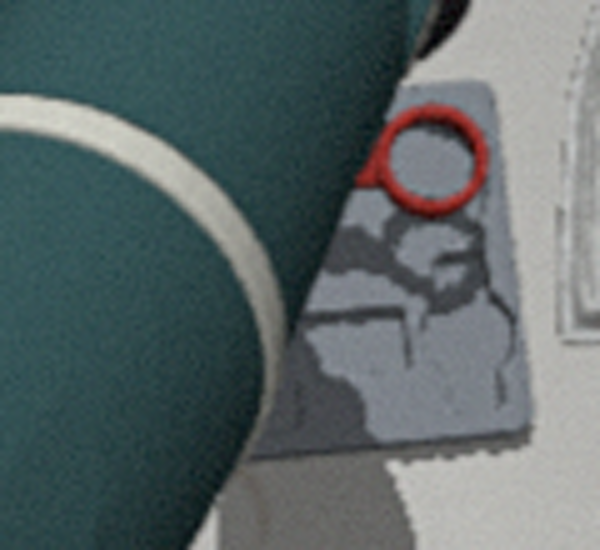

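In w16 the handle slot spans columns 289–344, its end at row 104; the handle (297–335) hangs within it.

```bash
python3 - <<'E'
from h import *
c,w=load('w16');p,Rm,s=tool()
cv2.imwrite('pics/w16z.png',cv2.resize(w[80:260,120:400],None,fx=2.8,fy=2.8,interpolation=cv2.INTER_CUBIC))
for nm,u,v in (('L',289,130),('R',344,130),('end',316,104),('marker L',163,130),('marker R',216,130),('chan top',350,196),('trayedge',250,90)):
    q=onplane(c,u,v,.012);print(nm,(Rm.T@(q-p)*1000).round(1))
E
```

```text
L [ 58.6 -15.1  35.8]
R [58.6 17.7 35.8]
end [73.4  1.  35.8]
marker L [ 58.6 -90.4  35.7]
marker R [ 58.6 -58.7  35.7]
chan top [17.8 22.6 35.8]
trayedge [ 81.1 -37.1  35.7]
```

View pics/w16z.png

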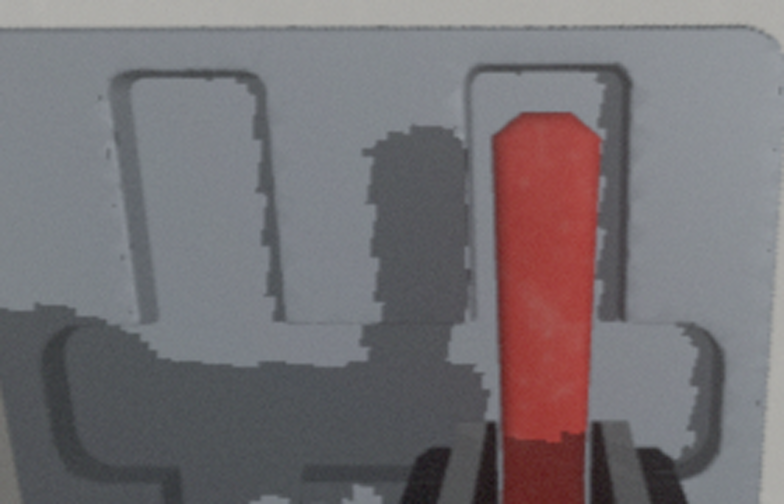

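Call:
move_arm(
  commands=[
    {"x": 0, "y": 0.1, "z": 1.5, "wx": 0, "wy": 0, "wz": 0, "jaw": 255},
    {"x": 0, "y": 0, "z": 1, "wx": 0, "wy": 0, "wz": 0, "jaw": 255},
    {"x": 0, "y": 0, "z": 0.6, "wx": 0, "wy": 0, "wz": 0, "jaw": 255},
    {"x": 0, "y": 0, "z": 0.4, "wx": 0, "wy": 0, "wz": 0, "jaw": 255},
    {"x": 0, "y": 0, "z": 0, "wx": 0, "wy": 0, "wz": 0, "jaw": 255},
    {"x": 0, "y": 0, "z": 0, "wx": 0, "wy": 0, "wz": 0, "jaw": 255},
  ],
)

```text
clock: 27.6
position: [0.6879, -0.1002, 0.0124]
ee_rot: [0.0, 0.67, 0.742, 0.0]
force: [-0.7, -1.0, 0.3]
finger_gap: 0.206
```

```bash
python3 - <<'E'
from h import *
print(arm.state()['force']);go((.6863,-.1),.0068,5.8)
E
```

```text
[-0.66771692 -0.95844019  0.30761344]
clock 27.6 p [ 0.6879 -0.1002  0.0124] yaw 5.82 shift now-axes cm [ 0.03 -0.16  0.56]
wz 0.02 after-turn x,y cm 0.03 -0.16 z 0.56
```

Call:
move_arm(
  commands=[
    {"x": 0, "y": 0, "z": 0.4, "wx": 0, "wy": 0, "wz": 0, "jaw": 255},
    {"x": 0, "y": 0, "z": 0.2, "wx": 0, "wy": 0, "wz": 0, "jaw": 255},
    {"x": 0, "y": 0, "z": 0, "wx": 0, "wy": 0, "wz": 0, "jaw": 255},
    {"x": 0, "y": 0, "z": 0, "wx": 0, "wy": 0, "wz": 0, "jaw": 255},
  ],
)

```text
clock: 28.1
position: [0.6878, -0.1001, 0.0065]
ee_rot: [-0.0, 0.67, 0.742, 0.0]
force: [-4.2, 1.4, 8.3]
finger_gap: 0.203
```

Call:
move_arm(
  commands=[
    {"x": 0, "y": 0, "z": 0, "wx": 0, "wy": 0, "wz": 0, "jaw": 155},
    {"x": 0, "y": 0, "z": 0, "wx": 0, "wy": 0, "wz": 0, "jaw": 155},
    {"x": 0, "y": 0, "z": 0, "wx": 0, "wy": 0, "wz": 0, "jaw": 155},
    {"x": 0, "y": 0, "z": -1, "wx": 0, "wy": 0, "wz": 0, "jaw": 155},
    {"x": 0, "y": 0, "z": -3, "wx": 0, "wy": 0, "wz": 0, "jaw": 155},
    {"x": 0, "y": 0, "z": -4, "wx": 0, "wy": 0, "wz": -9.3, "jaw": 100},
    {"x": 0, "y": 0, "z": -4, "wx": 0, "wy": 0, "wz": -9.3, "jaw": 0},
    {"x": 0, "y": 0, "z": -3, "wx": 0, "wy": 0, "wz": -9.3, "jaw": 0},
    {"x": 0, "y": 0, "z": 0, "wx": 0, "wy": 0, "wz": -9.3, "jaw": 0},
    {"x": 0, "y": 0, "z": 0, "wx": 0, "wy": 0, "wz": -9.3, "jaw": 0},
  ],
)

```text
clock: 29.35
position: [0.6879, -0.1003, 0.1574]
ee_rot: [0.001, 0.32, 0.947, 0.0]
force: [1.2, 0.3, -0.5]
finger_gap: 0.999
```

Call:
move_arm(
  commands=[
    {"x": 0, "y": 0, "z": 0, "wx": 0, "wy": 0, "wz": -9.3, "jaw": 0},
    {"x": 5.2, "y": 0.5, "z": 0, "wx": 0, "wy": 0, "wz": 0, "jaw": 0},
    {"x": 5.2, "y": 0.5, "z": 0, "wx": 0, "wy": 0, "wz": 0, "jaw": 0},
    {"x": 5.2, "y": 0.5, "z": 0, "wx": 0, "wy": 0, "wz": 0, "jaw": 0},
    {"x": 5.2, "y": 0.5, "z": 0, "wx": 0, "wy": 0, "wz": 0, "jaw": 0},
    {"x": 5.2, "y": 0.5, "z": 0, "wx": 0, "wy": 0, "wz": 0, "jaw": 0},
    {"x": 5, "y": 0.5, "z": 2, "wx": 0, "wy": 0, "wz": 0, "jaw": 0},
    {"x": 0, "y": 0, "z": 2, "wx": 0, "wy": 0, "wz": 0, "jaw": 0},
    {"x": 0, "y": 0, "z": 0, "wx": 0, "wy": 0, "wz": 0, "jaw": 0},
    {"x": 0, "y": 0, "z": 0, "wx": 0, "wy": 0, "wz": 0, "jaw": 0},
  ],
)

```text
clock: 30.6
position: [0.4301, 0.0733, 0.1169]
ee_rot: [0.001, 0.246, 0.969, 0.0]
force: [0.9, -1.1, -0.2]
finger_gap: 1.003
```

```bash
python3 - <<'E'
from h import *
c,w=snap('w17');go((.43,.075),.1,61.5)
c,t=snap('t17','top');cv2.imwrite('pics/t17z.png',cv2.resize(t[90:290,190:410],None,fx=3,fy=3,interpolation=cv2.INTER_CUBIC))
E
```

```text
clock 30.65 p [0.43   0.0733 0.1169] yaw 61.57 shift now-axes cm [0.09 0.15 1.69]
wz 0.07 after-turn x,y cm 0.09 0.15 z 1.69
```

View pics/w17.png

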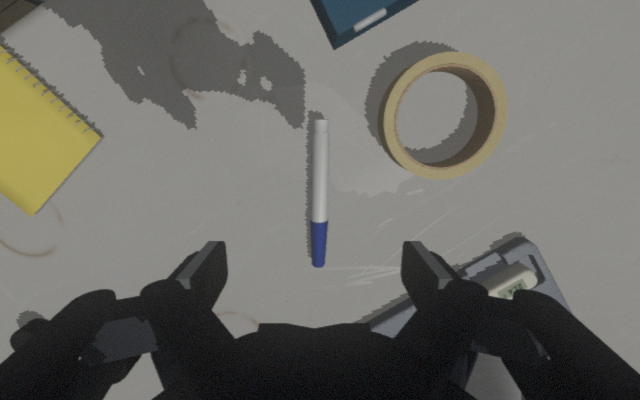

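View pics/t17z.png

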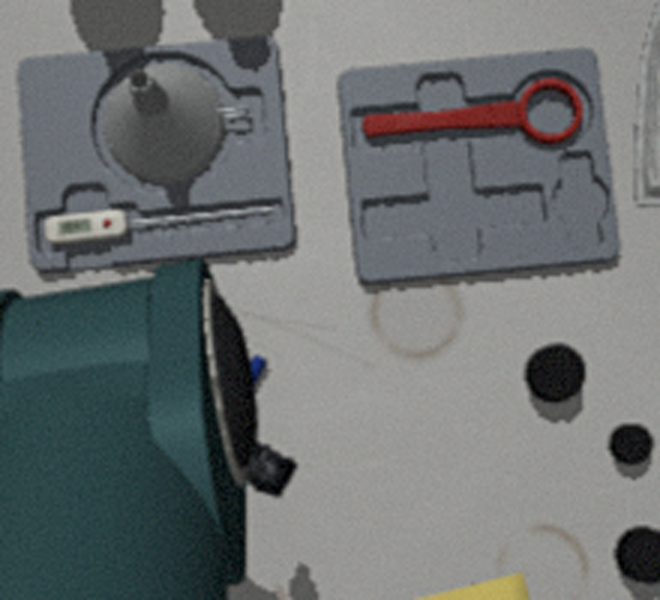

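Funnel, thermometer and key lie in their pockets. Marker ends in the wrist view: (320,120) and (319,267).

```bash
python3 - <<'E'
from h import *
c,w=load('w17');ct=arm.calibration('top')
a=onplane(c,321,119,.010);b=onplane(c,319,267,.010);m=(a+b)/2;print(a,b,np.linalg.norm(a-b),m,np.degrees(np.arctan2(*(a-b)[1::-1])))
print('ht',cross(c,(320,222),ct,(266.5,226)),cross(c,(319,267),ct,(276.8,209.5)),cross(c,(321,119),ct,(249.5,259.5)))
hd=np.degrees(np.arctan2(*(a-b)[1::-1]));go(m[:2],.004,hd-90)
E
```

```text
[0.37507306 0.10957051 0.01      ] [0.49400548 0.0440952  0.01      ] 0.13576426615431447 [0.43453927 0.07683285 0.01      ] 151.1661045493249
ht (array([0.44962382, 0.06754979, 0.02268807]), np.float64(0.0018753227917733299)) (array([0.48943051, 0.04492728, 0.01743764]), np.float64(0.0026775359219122366)) (array([ 0.37274572,  0.1091569 , -0.00141209]), np.float64(0.005055222870713659))
clock 30.7 p [0.43   0.0733 0.1168] yaw 61.57 shift now-axes cm [-0.22  0.52 11.28]
wz 0.4 after-turn x,y cm -0.23 0.53 z 11.28
```

Call:
move_arm(
  commands=[
    {"x": -0.2, "y": 0.5, "z": 3, "wx": 0, "wy": 0, "wz": 0.4, "jaw": 60},
    {"x": 0, "y": 0, "z": 3.5, "wx": 0, "wy": 0, "wz": 0, "jaw": 100},
    {"x": 0, "y": 0, "z": 2, "wx": 0, "wy": 0, "wz": 0, "jaw": 100},
    {"x": 0, "y": 0, "z": 0, "wx": 0, "wy": 0, "wz": 0, "jaw": 100},
    {"x": 0, "y": 0, "z": 0, "wx": 0, "wy": 0, "wz": 0, "jaw": 100},
  ],
)

```text
clock: 31.32
position: [0.4341, 0.077, 0.0319]
ee_rot: [0.0, 0.249, 0.969, 0.0]
force: [-0.1, -0.2, 0.3]
finger_gap: 0.61
```

```bash
python3 - <<'E'
from h import *
c,w=snap('w18');go((.4345,.0768),.004,61.2)
E
```

```text
clock 31.38 p [0.4342 0.0771 0.0321] yaw 61.21 shift now-axes cm [-0.04 -0.01  2.81]
wz 0.01 after-turn x,y cm -0.05 -0.01 z 2.81
```

View pics/w18.png

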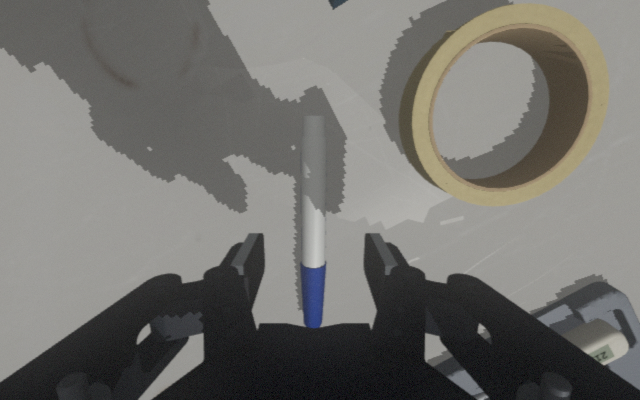

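The marker (column 314) is centred between the jaws; the tape roll stands clear.

Call:
move_arm(
  commands=[
    {"x": 0, "y": 0, "z": 1.5, "wx": 0, "wy": 0, "wz": 0, "jaw": 100},
    {"x": 0, "y": 0, "z": 0.9, "wx": 0, "wy": 0, "wz": 0, "jaw": 100},
    {"x": 0, "y": 0, "z": 0.4, "wx": 0, "wy": 0, "wz": 0, "jaw": 100},
    {"x": 0, "y": 0, "z": 0, "wx": 0, "wy": 0, "wz": 0, "jaw": 150},
    {"x": 0, "y": 0, "z": 0, "wx": 0, "wy": 0, "wz": 0, "jaw": 255},
    {"x": 0, "y": 0, "z": 0, "wx": 0, "wy": 0, "wz": 0, "jaw": 255},
    {"x": 0, "y": 0, "z": 0, "wx": 0, "wy": 0, "wz": 0, "jaw": 255},
    {"x": 0, "y": 0, "z": 0, "wx": 0, "wy": 0, "wz": 0, "jaw": 255},
  ],
)

```text
clock: 32.38
position: [0.4336, 0.0771, 0.0035]
ee_rot: [0.0, 0.249, 0.969, 0.0]
force: [-2.1, -0.8, 6.3]
finger_gap: 0.152
```

Call:
move_arm(
  commands=[
    {"x": 0, "y": 0, "z": -1, "wx": 0, "wy": 0, "wz": 0, "jaw": 255},
    {"x": 0, "y": 0, "z": -3, "wx": 0, "wy": 0, "wz": 0, "jaw": 255},
    {"x": 0, "y": 0, "z": -4, "wx": 0, "wy": 0, "wz": 0, "jaw": 255},
    {"x": 0, "y": 0, "z": 0, "wx": 0, "wy": 0, "wz": 0, "jaw": 255},
    {"x": 0, "y": 0, "z": 0, "wx": 0, "wy": 0, "wz": 0, "jaw": 255},
  ],
)

```text
clock: 33.0
position: [0.4333, 0.0772, 0.0833]
ee_rot: [0.0, 0.248, 0.969, 0.0]
force: [-0.5, -0.1, -1.1]
finger_gap: 0.152
```

```bash
python3 - <<'E'
from h import *
c,w=snap('w19');t=tray((.652,-.1287),5.8,-.038,.024);print(t,arm.state()['force']);go(t,None,5.8)
E
```

```text
[ 0.61176918 -0.108663  ] [-0.56038185 -0.1524611  -0.21354378]
clock 33.05 p [0.4331 0.077  0.0828] yaw 61.22 shift now-axes cm [-24.6   -7.67  -0.  ]
wz 55.42 after-turn x,y cm -20.28 15.9 z -0.0
```

View pics/w19.png

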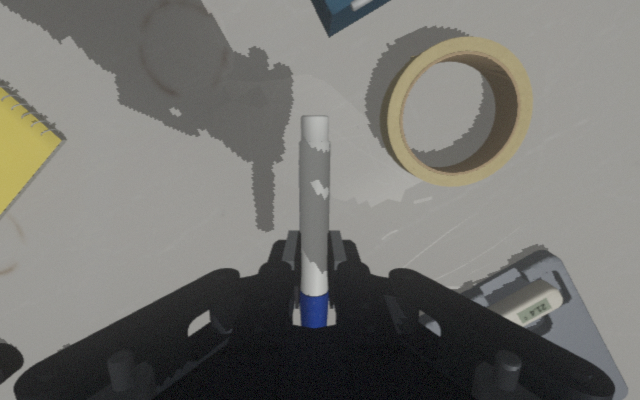

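Call:
move_arm(
  commands=[
    {"x": 0, "y": 0, "z": 0, "wx": 0, "wy": 0, "wz": 9.2, "jaw": 255},
    {"x": 0, "y": 0, "z": 0, "wx": 0, "wy": 0, "wz": 9.2, "jaw": 255},
    {"x": 0, "y": 0, "z": 0, "wx": 0, "wy": 0, "wz": 9.2, "jaw": 255},
    {"x": 0, "y": 0, "z": 0, "wx": 0, "wy": 0, "wz": 9.2, "jaw": 255},
    {"x": 0, "y": 0, "z": 0, "wx": 0, "wy": 0, "wz": 9.3, "jaw": 255},
    {"x": 0, "y": 0, "z": 0, "wx": 0, "wy": 0, "wz": 9.3, "jaw": 255},
    {"x": -4, "y": 3.2, "z": 0, "wx": 0, "wy": 0, "wz": 0, "jaw": 255},
    {"x": -4, "y": 3.2, "z": 0, "wx": 0, "wy": 0, "wz": 0, "jaw": 255},
    {"x": -4.1, "y": 3.2, "z": 0, "wx": 0, "wy": 0, "wz": 0, "jaw": 255},
    {"x": -4.1, "y": 3.2, "z": 0, "wx": 0, "wy": 0, "wz": 0, "jaw": 255},
  ],
)

```text
clock: 34.3
position: [0.5776, -0.0724, 0.0819]
ee_rot: [-0.001, 0.67, 0.742, -0.001]
force: [1.0, 0.9, -0.0]
finger_gap: 0.153
```

Call:
move_arm(
  commands=[
    {"x": -4.1, "y": 3.1, "z": 0, "wx": 0, "wy": 0, "wz": 0, "jaw": 255},
    {"x": 0, "y": 0, "z": 2, "wx": 0, "wy": 0, "wz": 0, "jaw": 255},
    {"x": 0, "y": 0, "z": 1.5, "wx": 0, "wy": 0, "wz": 0, "jaw": 255},
    {"x": 0, "y": 0, "z": 0, "wx": 0, "wy": 0, "wz": 0, "jaw": 255},
    {"x": 0, "y": 0, "z": 0, "wx": 0, "wy": 0, "wz": 0, "jaw": 255},
  ],
)

```text
clock: 34.92
position: [0.6121, -0.1081, 0.0484]
ee_rot: [0.0, 0.67, 0.742, 0.0]
force: [0.7, 0.2, 0.2]
finger_gap: 0.154
```

```bash
python3 - <<'E'
from h import *
c,w=snap('w20');go((.6118,-.1087),.0075,5.8);p,Rm,s=tool()
cv2.imwrite('pics/w20z.png',cv2.resize(w[80:260,240:440],None,fx=3.3,fy=3.3,interpolation=cv2.INTER_CUBIC))
q=onplane(c,315,115,p[2]+.005);print('marker end',(Rm.T@(q-p)*1000).round(1))
E
```

```text
clock 34.98 p [ 0.6123 -0.1082  0.0487] yaw 5.87 shift now-axes cm [-0.05 -0.06  4.12]
wz 0.07 after-turn x,y cm -0.05 -0.06 z 4.12
marker end [67.3  0.4 -5. ]
```

View pics/w20.png

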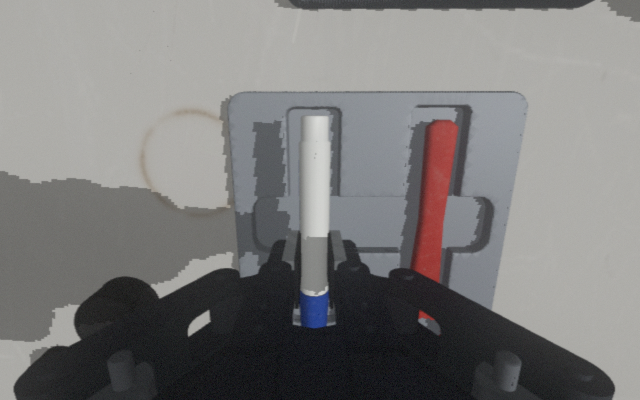

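View pics/w20z.png

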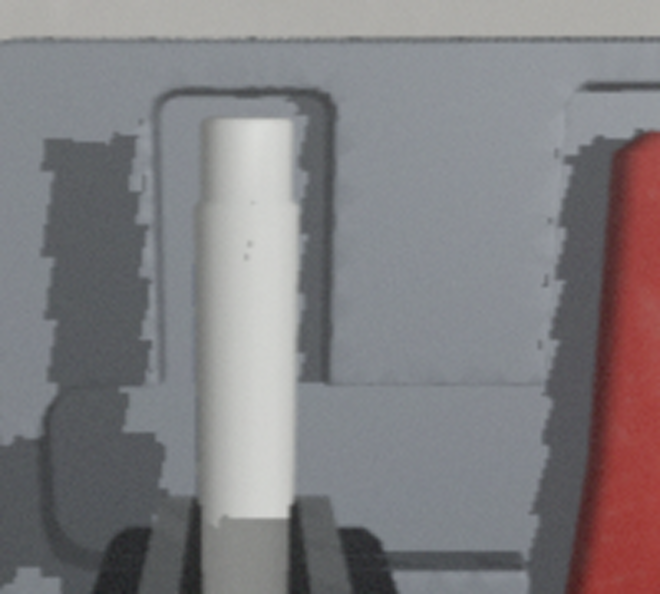

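```bash
python3 - <<'E'
from h import *
c,w=load('w20');p,Rm,s=tool()
for u,v in ((287,130),(341,130),(314,108),(314,92)):
    q=onplane(c,u,v,.012);print((Rm.T@(q-p)*1000).round(1))
E
```

```text
[ 59.2 -16.3  36.7]
[59.2 16.1 36.7]
[71.8 -0.1 36.7]
[80.7 -0.1 36.7]
```

Pocket centred on the tool; shift x −0.1 and lower.

Call:
move_arm(
  commands=[
    {"x": -0.1, "y": 0, "z": 1.5, "wx": 0, "wy": 0, "wz": 0, "jaw": 255},
    {"x": 0, "y": 0, "z": 1, "wx": 0, "wy": 0, "wz": 0, "jaw": 255},
    {"x": 0, "y": 0, "z": 0.6, "wx": 0, "wy": 0, "wz": 0, "jaw": 255},
    {"x": 0, "y": 0, "z": 0.4, "wx": 0, "wy": 0, "wz": 0, "jaw": 255},
    {"x": 0, "y": 0, "z": 0, "wx": 0, "wy": 0, "wz": 0, "jaw": 255},
    {"x": 0, "y": 0, "z": 0, "wx": 0, "wy": 0, "wz": 0, "jaw": 255},
  ],
)

```text
clock: 35.72
position: [0.6125, -0.1098, 0.0133]
ee_rot: [0.0, 0.67, 0.742, 0.0]
force: [-0.6, 0.1, -0.7]
finger_gap: 0.157
```

Call:
move_arm(
  commands=[
    {"x": 0, "y": 0, "z": 0.3, "wx": 0, "wy": 0, "wz": 0, "jaw": 255},
    {"x": 0, "y": 0, "z": 0.2, "wx": 0, "wy": 0, "wz": 0, "jaw": 255},
    {"x": 0, "y": 0, "z": 0, "wx": 0, "wy": 0, "wz": 0, "jaw": 255},
    {"x": 0, "y": 0, "z": 0, "wx": 0, "wy": 0, "wz": 0, "jaw": 255},
  ],
)

```text
clock: 36.22
position: [0.6123, -0.1098, 0.0081]
ee_rot: [0.0, 0.67, 0.742, -0.0]
force: [-0.0, 0.0, -0.8]
finger_gap: 0.155
```

Call:
move_arm(
  commands=[
    {"x": 0, "y": 0, "z": 0.1, "wx": 0, "wy": 0, "wz": 0, "jaw": 255},
    {"x": 0, "y": 0, "z": 0, "wx": 0, "wy": 0, "wz": 0, "jaw": 255},
    {"x": 0, "y": 0, "z": 0, "wx": 0, "wy": 0, "wz": 0, "jaw": 255},
  ],
)

```text
clock: 36.6
position: [0.6124, -0.1098, 0.0075]
ee_rot: [0.0, 0.67, 0.742, 0.0]
force: [-2.7, 0.7, 8.4]
finger_gap: 0.152
```

Call:
move_arm(
  commands=[
    {"x": 0, "y": 0, "z": 0, "wx": 0, "wy": 0, "wz": 0, "jaw": 165},
    {"x": 0, "y": 0, "z": 0, "wx": 0, "wy": 0, "wz": 0, "jaw": 165},
    {"x": 0, "y": 0, "z": 0, "wx": 0, "wy": 0, "wz": 0, "jaw": 165},
    {"x": 0, "y": 0, "z": -1, "wx": 0, "wy": 0, "wz": 0, "jaw": 165},
    {"x": 0, "y": 0, "z": -4, "wx": 0, "wy": 0, "wz": 0, "jaw": 165},
    {"x": 0, "y": 0, "z": -6, "wx": 0, "wy": 0, "wz": 0, "jaw": 90},
    {"x": -3, "y": -5, "z": -1, "wx": 0, "wy": 0, "wz": 0, "jaw": 90},
    {"x": -3, "y": -5, "z": 0, "wx": 0, "wy": 0, "wz": 0, "jaw": 90},
    {"x": -3, "y": -5, "z": 0, "wx": 0, "wy": 0, "wz": 0, "jaw": 90},
    {"x": -3, "y": -5, "z": 0, "wx": 0, "wy": 0, "wz": 0, "jaw": 90},
  ],
)

```text
clock: 37.85
position: [0.424, -0.2504, 0.1278]
ee_rot: [0.001, 0.67, 0.742, 0.0]
force: [0.3, -1.7, 0.4]
finger_gap: 0.646
```

Call:
move_arm(
  commands=[
    {"x": 0, "y": 0, "z": 0, "wx": 0, "wy": 0, "wz": 0, "jaw": 90},
    {"x": 0, "y": 0, "z": 0, "wx": 0, "wy": 0, "wz": 0, "jaw": 90},
  ],
)

```text
clock: 38.1
position: [0.426, -0.2493, 0.1276]
ee_rot: [0.0, 0.67, 0.742, 0.0]
force: [0.5, -0.4, -0.1]
finger_gap: 0.644
```

```bash
python3 - <<'E'
from h import *
c,w=snap('w21');go((.4265,-.249),.004,5.8)
c,t=snap('t21','top');cv2.imwrite('pics/t21z.png',cv2.resize(t[90:290,290:430],None,fx=3,fy=3,interpolation=cv2.INTER_CUBIC))
E
```

```text
clock 38.15 p [ 0.4264 -0.2489  0.1274] yaw 5.88 shift now-axes cm [-1.000e-02  0.000e+00  1.234e+01]
wz 0.08 after-turn x,y cm -0.01 0.01 z 12.34
```

View pics/w21.png

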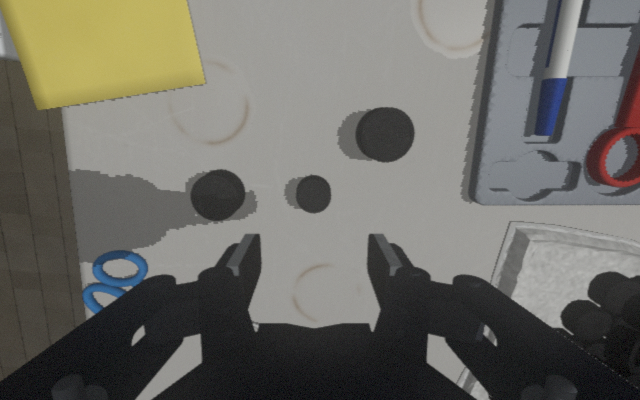

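View pics/t21z.png

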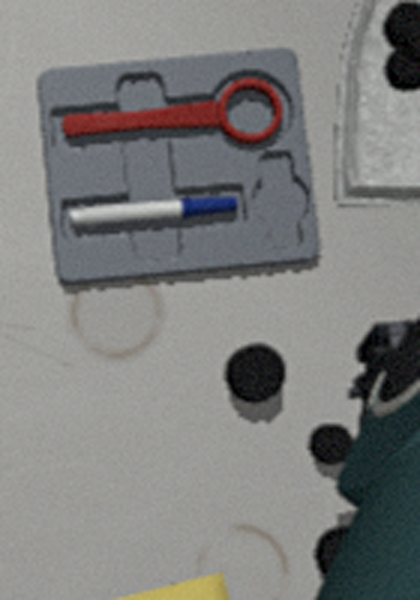

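Three single black caps in w21: (385,134), (313,194), (217,195). Measuring and confirming with a crop; the marker is seated.

```bash
python3 - <<'E'
from h import *
c,w=load('w21');p,Rm,s=tool();ct=arm.calibration('top')
g=cv2.cvtColor(w,cv2.COLOR_BGR2GRAY)
m=np.zeros_like(g);m[90:228,180:425]=(g[90:228,180:425]<62)
n,l,st,ce=cv2.connectedComponentsWithStats(m)
for i in range(1,n):
    if st[i][4]<300: continue
    x,y,ww,hh=st[i][:4]
    L=onplane(c,x,y+hh/2,.015);Rr=onplane(c,x+ww,y+hh/2,.015);T=onplane(c,x+ww/2,y,.0)
    print(st[i],ce[i].round(1),'width mm',round(np.linalg.norm(L-Rr)*1e3,1),'centre',onplane(c,*ce[i],.013).round(4))
crop=cv2.convertScaleAbs(w[95:225,185:425],alpha=1.8,beta=20)
cv2.imwrite('pics/capz.png',cv2.resize(crop,None,fx=3.2,fy=3.2,interpolation=cv2.INTER_CUBIC))
E
```

```text
[ 356  108   58   53 2365] [384.2 134. ] width mm 49.9 centre [ 0.4814 -0.1903  0.013 ]
[ 191  170   54   51 2045] [217.4 195. ] width mm 49.0 centre [ 0.3386 -0.2598  0.013 ]
[297 176  33  36 877] [312.9 193.5] width mm 29.9 centre [ 0.4254 -0.2495  0.013 ]
```

View pics/capz.png

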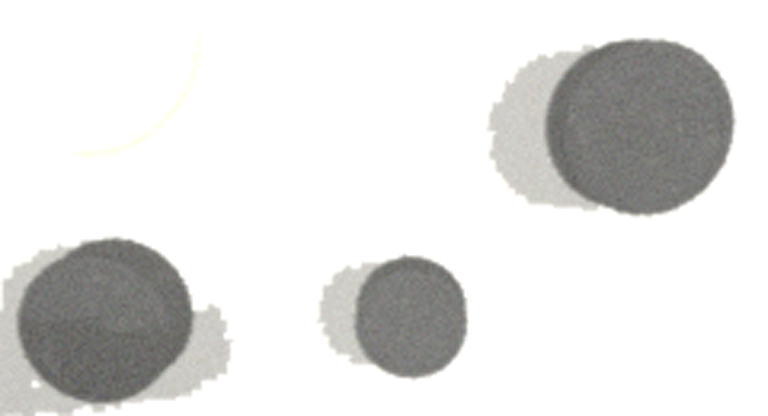

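The middle cap (313,194) is the ~31–33 mm one (the others measure ~49 mm), top closed: that is the one meant.

Call:
move_arm(
  commands=[
    {"x": 0, "y": -0.1, "z": 3, "wx": 0, "wy": 0, "wz": 0, "jaw": 90},
    {"x": 0, "y": 0, "z": 4, "wx": 0, "wy": 0, "wz": 0, "jaw": 90},
    {"x": 0, "y": 0, "z": 2.5, "wx": 0, "wy": 0, "wz": 0, "jaw": 90},
    {"x": 0, "y": 0, "z": 0, "wx": 0, "wy": 0, "wz": 0, "jaw": 90},
    {"x": 0, "y": 0, "z": 0, "wx": 0, "wy": 0, "wz": 0, "jaw": 90},
  ],
)

```text
clock: 38.83
position: [0.4252, -0.2495, 0.0329]
ee_rot: [0.0, 0.67, 0.742, 0.0]
force: [0.5, 0.5, 0.7]
finger_gap: 0.645
```

```bash
python3 - <<'E'
from h import *
c,w=snap('w22');go((.4255,-.2495),.004,5.8);p,Rm,s=tool()
g=cv2.cvtColor(w,cv2.COLOR_BGR2GRAY)
cv2.imwrite('pics/w22z.png',cv2.resize(cv2.convertScaleAbs(w[150:350,190:440],alpha=1.6,beta=15),None,fx=3,fy=3,interpolation=cv2.INTER_CUBIC))
E
```

```text
clock 38.88 p [ 0.4254 -0.2496  0.0331] yaw 5.86 shift now-axes cm [0.01 0.01 2.91]
wz 0.06 after-turn x,y cm 0.01 0.01 z 2.91
```

View pics/w22z.png

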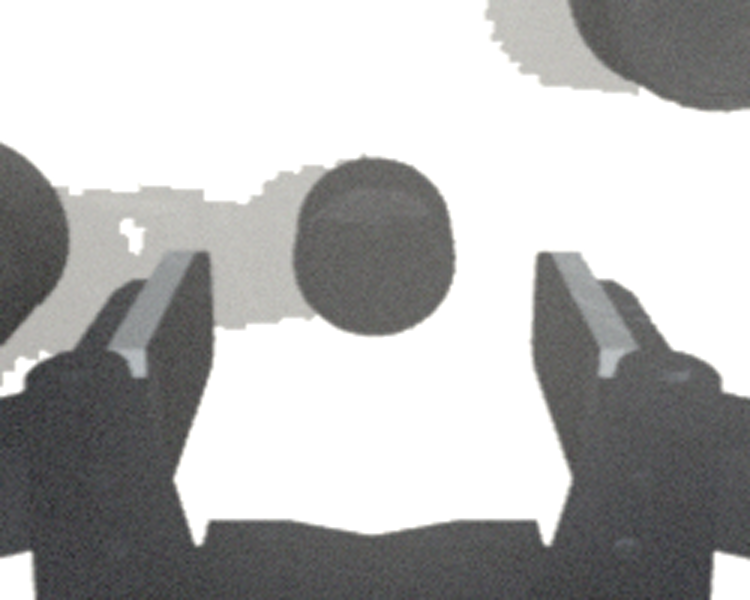

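```bash
python3 - <<'E'
from h import *
c,w=load('w22');p,Rm,s=tool()
for u,v,z in ((314.7,150+335/3,.019),(314.7,150+190/3,.019),(314.7,150+157/3,0.0),(288.3,235,.019),(341.5,235,.019)):
    q=onplane(c,u,v,z);print((Rm.T@(q-p)*1000).round(1))
E
```

```text
[-16.1   0.5  14.2]
[14.   0.4 14.1]
[15.   0.4 33.1]
[  0.8 -14.8  14.1]
[ 0.8 15.9 14.2]
```

Cap centred under the jaws within 1 mm. Descend and close.

Call:
move_arm(
  commands=[
    {"x": 0, "y": 0, "z": 1.5, "wx": 0, "wy": 0, "wz": 0, "jaw": 90},
    {"x": 0, "y": 0, "z": 0.9, "wx": 0, "wy": 0, "wz": 0, "jaw": 90},
    {"x": 0, "y": 0, "z": 0.4, "wx": 0, "wy": 0, "wz": 0, "jaw": 90},
    {"x": 0, "y": 0, "z": 0, "wx": 0, "wy": 0, "wz": 0, "jaw": 130},
    {"x": 0, "y": 0, "z": 0, "wx": 0, "wy": 0, "wz": 0, "jaw": 255},
    {"x": 0, "y": 0, "z": 0, "wx": 0, "wy": 0, "wz": 0, "jaw": 255},
    {"x": 0, "y": 0, "z": 0, "wx": 0, "wy": 0, "wz": 0, "jaw": 255},
    {"x": 0, "y": 0, "z": 0, "wx": 0, "wy": 0, "wz": 0, "jaw": 255},
  ],
)

```text
clock: 39.88
position: [0.4245, -0.2496, 0.0045]
ee_rot: [0.0, 0.67, 0.742, 0.0]
force: [-1.7, 1.8, 6.4]
finger_gap: 0.364
```

Call:
move_arm(
  commands=[
    {"x": 0, "y": 0, "z": -1, "wx": 0, "wy": 0, "wz": 0, "jaw": 255},
    {"x": 0, "y": 0, "z": -3, "wx": 0, "wy": 0, "wz": 0, "jaw": 255},
    {"x": 0, "y": 0, "z": -4, "wx": 0, "wy": 0, "wz": 0, "jaw": 255},
    {"x": 0, "y": 0, "z": 0, "wx": 0, "wy": 0, "wz": 0, "jaw": 255},
    {"x": 0, "y": 0, "z": 0, "wx": 0, "wy": 0, "wz": 0, "jaw": 255},
  ],
)

```text
clock: 40.5
position: [0.4246, -0.2493, 0.0843]
ee_rot: [0.0, 0.67, 0.742, 0.0]
force: [0.1, 0.2, 0.6]
finger_gap: 0.363
```

```bash
python3 - <<'E'
from h import *
c,w=snap('w23');t=tray((.652,-.1295),5.8,-.038,-.080);print(t);go(t,None,5.8)
E
```

```text
[ 0.62227904 -0.2129306 ]
clock 40.55 p [ 0.4243 -0.2493  0.0838] yaw 5.83 shift now-axes cm [ 1.600e+00  2.007e+01 -1.000e-02]
wz 0.03 after-turn x,y cm 1.62 20.07 z -0.0
```

View pics/w23.png

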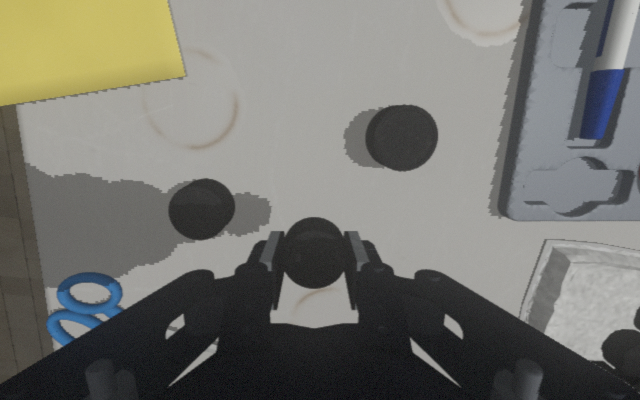

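```bash
python3 - <<'E'
from h import *
c,w=load('w23')
cv2.imwrite('pics/w23z.png',cv2.resize(cv2.convertScaleAbs(w[130:230,490:640],alpha=1.6),None,fx=5,fy=5,interpolation=cv2.INTER_CUBIC))
E
```

```text
(no output)
```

View pics/w23z.png

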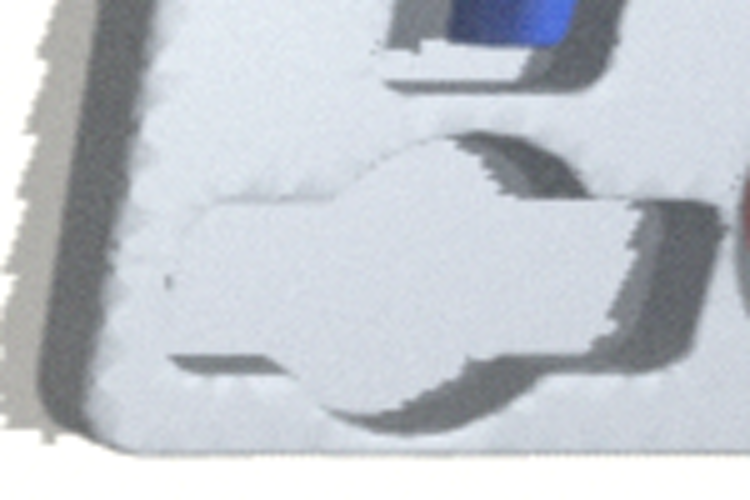

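Call:
move_arm(
  commands=[
    {"x": 0.4, "y": 5, "z": 0, "wx": 0, "wy": 0, "wz": 0, "jaw": 255},
    {"x": 0.4, "y": 5, "z": 0, "wx": 0, "wy": 0, "wz": 0, "jaw": 255},
    {"x": 0.4, "y": 5, "z": 0, "wx": 0, "wy": 0, "wz": 0, "jaw": 255},
    {"x": 0.4, "y": 5.1, "z": 0, "wx": 0, "wy": 0, "wz": 0, "jaw": 255},
    {"x": 0, "y": 0, "z": 1, "wx": 0, "wy": 0, "wz": 0, "jaw": 255},
    {"x": 0, "y": 0, "z": 0, "wx": 0, "wy": 0, "wz": 0, "jaw": 255},
    {"x": 0, "y": 0, "z": 0, "wx": 0, "wy": 0, "wz": 0, "jaw": 255},
  ],
)

```text
clock: 41.42
position: [0.6218, -0.2138, 0.0739]
ee_rot: [-0.0, 0.671, 0.742, -0.0]
force: [0.1, -0.4, 0.0]
finger_gap: 0.365
```

```bash
python3 - <<'E'
from h import *
c,w=snap('w24');go((.6223,-.2129),None,5.8)
E
```

```text
clock 41.48 p [ 0.6221 -0.2138  0.0743] yaw 5.75 shift now-axes cm [ 0.09  0.03 -0.  ]
wz -0.05 after-turn x,y cm 0.09 0.03 z -0.0
```

View pics/w24.png

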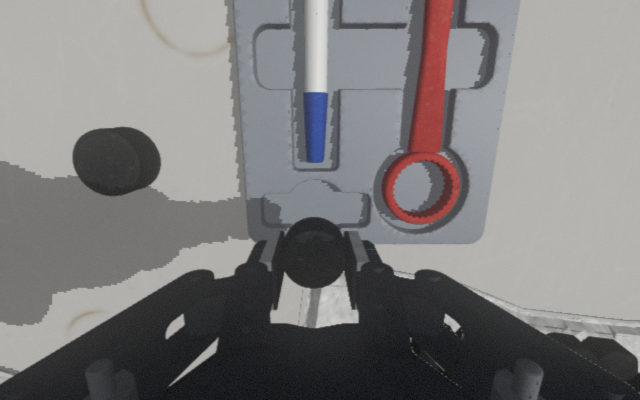

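```bash
python3 - <<'E'
from h import *
c,w=load('w24');p,Rm,s=tool()
cv2.imwrite('pics/w24z.png',cv2.resize(cv2.convertScaleAbs(w[150:260,235:405],alpha=1.6),None,fx=4.5,fy=4.5,interpolation=cv2.INTER_CUBIC))
for n,u,v in (('arc top y-57',317,180),('marker pocket end y-50',316,170),('notch L',263,210),('notch R',371,210),('notch top y-67',280,193),('edge y-108',450,243)):
    q=onplane(c,u,v,.012);print(n,(Rm.T@(q-p)*1000).round(1))
E
```

```text
arc top y-57 [23.2  2.  62.3]
marker pocket end y-50 [30.5  1.3 62.3]
notch L [  0.7 -37.8  62.3]
notch R [ 0.7 41.9 62.3]
notch top y-67 [ 13.6 -24.8  62.3]
edge y-108 [-25.5 103.3  62.2]
```

View pics/w24z.png

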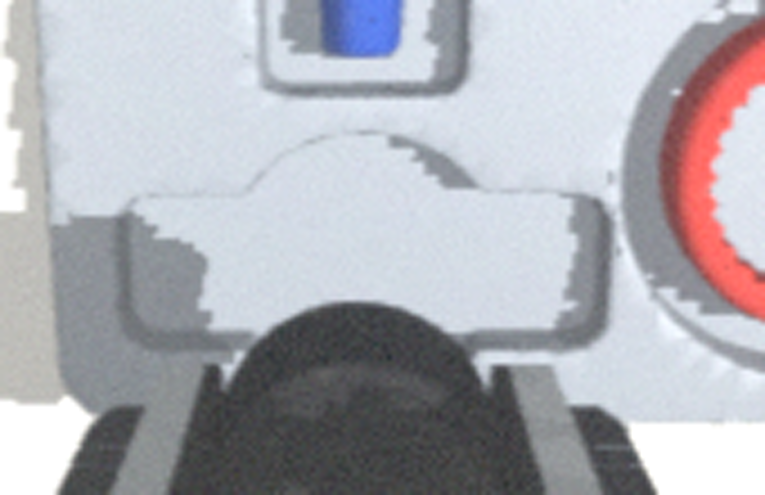

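Cap pocket: arc top at row 180, notches from column 263 to 371: shift y +0.2, x +0.1, then lower.

Call:
move_arm(
  commands=[
    {"x": 0.1, "y": 0.2, "z": 2, "wx": 0, "wy": 0, "wz": 0, "jaw": 255},
    {"x": 0, "y": 0, "z": 2, "wx": 0, "wy": 0, "wz": 0, "jaw": 255},
    {"x": 0, "y": 0, "z": 1, "wx": 0, "wy": 0, "wz": 0, "jaw": 255},
    {"x": 0, "y": 0, "z": 0, "wx": 0, "wy": 0, "wz": 0, "jaw": 255},
    {"x": 0, "y": 0, "z": 0, "wx": 0, "wy": 0, "wz": 0, "jaw": 255},
  ],
)

```text
clock: 42.1
position: [0.6249, -0.2123, 0.0245]
ee_rot: [0.0, 0.67, 0.742, 0.0]
force: [-0.0, -0.1, -0.0]
finger_gap: 0.363
```

```bash
python3 - <<'E'
from h import *
c,w=snap('w25');go((.624,-.2129),.0085,5.8);p,Rm,s=tool();print(s['force'])
cv2.imwrite('pics/w25z.png',cv2.resize(cv2.convertScaleAbs(w[120:340,200:440],alpha=1.6),None,fx=2.7,fy=2.7,interpolation=cv2.INTER_CUBIC))
E
```

```text
clock 42.15 p [ 0.625  -0.2122  0.0246] yaw 5.82 shift now-axes cm [-0.05 -0.11  1.61]
wz 0.02 after-turn x,y cm -0.05 -0.11 z 1.61
[ 0.41038231  0.69575522 -0.2109166 ]
```

View pics/w25z.png

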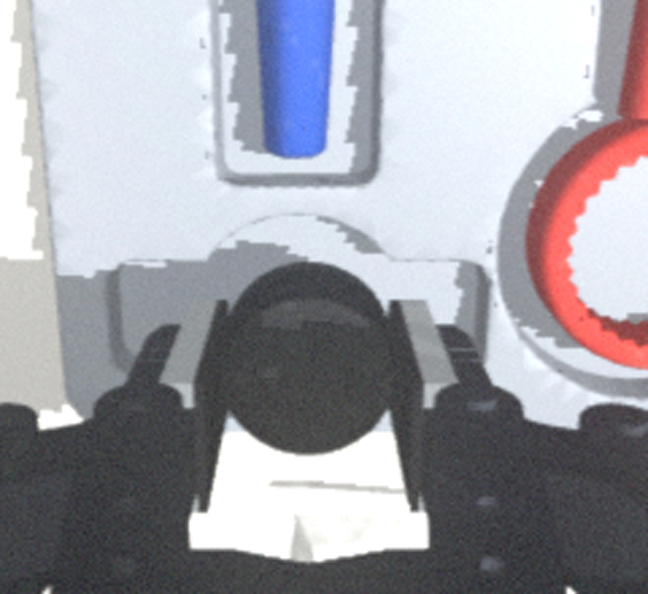

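```bash
python3 - <<'E'
from h import *
c,w=load('w25');p,Rm,s=tool()
for n,u,v in (('arc top y-57',200+300/2.7,120+214/2.7),('L',200+115/2.7,120+300/2.7),('R',200+486/2.7,120+300/2.7),('notchtop -67',200+420/2.7,120+261/2.7)):
    q=onplane(c,u,v,.012);print(n,(Rm.T@(q-p)*1000).round(1))
E
```

```text
arc top y-57 [22.5 -1.5 12.6]
L [  3.7 -40.6  12.6]
R [ 3.7 37.7 12.7]
notchtop -67 [12.4 23.4 12.7]
```

Pocket centre is 1.5 mm toward tool −y; correct by y −0.15 and lower on.

Call:
move_arm(
  commands=[
    {"x": 0, "y": -0.15, "z": 0.5, "wx": 0, "wy": 0, "wz": 0, "jaw": 255},
    {"x": 0, "y": 0, "z": 0.5, "wx": 0, "wy": 0, "wz": 0, "jaw": 255},
    {"x": 0, "y": 0, "z": 0.4, "wx": 0, "wy": 0, "wz": 0, "jaw": 255},
    {"x": 0, "y": 0, "z": 0.2, "wx": 0, "wy": 0, "wz": 0, "jaw": 255},
    {"x": 0, "y": 0, "z": 0, "wx": 0, "wy": 0, "wz": 0, "jaw": 255},
    {"x": 0, "y": 0, "z": 0, "wx": 0, "wy": 0, "wz": 0, "jaw": 255},
  ],
)

```text
clock: 42.9
position: [0.6231, -0.2121, 0.0085]
ee_rot: [-0.0, 0.67, 0.742, 0.0]
force: [-6.2, 2.8, 10.7]
finger_gap: 0.363
```

Call:
move_arm(
  commands=[
    {"x": 0, "y": 0, "z": 0, "wx": 0, "wy": 0, "wz": 0, "jaw": 130},
    {"x": 0, "y": 0, "z": 0, "wx": 0, "wy": 0, "wz": 0, "jaw": 130},
    {"x": 0, "y": 0, "z": 0, "wx": 0, "wy": 0, "wz": 0, "jaw": 130},
    {"x": 0, "y": 0, "z": -1, "wx": 0, "wy": 0, "wz": 0, "jaw": 130},
    {"x": 0, "y": 0, "z": -3, "wx": 0, "wy": 0, "wz": 0, "jaw": 130},
    {"x": 0, "y": 0, "z": -6, "wx": 0, "wy": 0, "wz": 0, "jaw": 60},
    {"x": 0, "y": 0, "z": -6, "wx": 0, "wy": 0, "wz": 0, "jaw": 0},
    {"x": 0, "y": 0, "z": -6, "wx": 0, "wy": 0, "wz": 0, "jaw": 0},
    {"x": 2, "y": -5, "z": -2, "wx": 0, "wy": 0, "wz": 0, "jaw": 0},
    {"x": 2, "y": -5, "z": 0, "wx": 0, "wy": 0, "wz": 0, "jaw": 0},
  ],
)

```text
clock: 44.15
position: [0.5189, -0.1827, 0.2501]
ee_rot: [0.001, 0.67, 0.742, 0.001]
force: [0.5, -0.1, 0.7]
finger_gap: 1.002
```

Call:
move_arm(
  commands=[
    {"x": -3, "y": -5, "z": 0, "wx": 0, "wy": 0, "wz": 0, "jaw": 0},
    {"x": -4, "y": 0, "z": 0, "wx": 0, "wy": 0, "wz": 0, "jaw": 0},
    {"x": -6, "y": 0, "z": 0, "wx": 0, "wy": 0, "wz": 0, "jaw": 0},
    {"x": 0, "y": 0, "z": 0, "wx": 0, "wy": 0, "wz": 0, "jaw": 0},
    {"x": 0, "y": 0, "z": 0, "wx": 0, "wy": 0, "wz": 0, "jaw": 0},
  ],
)

```text
clock: 44.78
position: [0.4829, -0.3168, 0.2483]
ee_rot: [-0.0, 0.67, 0.742, 0.0]
force: [0.3, 0.6, -0.4]
finger_gap: 1.002
```

```bash
python3 - <<'E'
from h import *
c,w=snap('w26');go((.624,-.2129),None,5.8)
c,t=snap('t26','top');cv2.imwrite('pics/t26z.png',cv2.resize(t[90:200,185:410],None,fx=3.5,fy=3.5,interpolation=cv2.INTER_CUBIC))
c,t=snap('s26','side');cv2.imwrite('pics/s26z.png',cv2.resize(cv2.convertScaleAbs(t[140:300,200:320],alpha=1.3),None,fx=3.7,fy=3.7,interpolation=cv2.INTER_CUBIC))
E
```

```text
clock 44.83 p [ 0.4832 -0.3162  0.2483] yaw 5.85 shift now-axes cm [8.840e+00 1.506e+01 1.000e-02]
wz 0.05 after-turn x,y cm 8.86 15.05 z -0.0
```

View pics/w26.png

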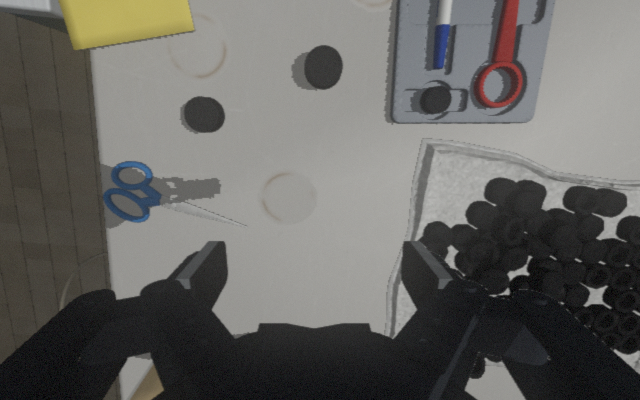

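View pics/t26z.png

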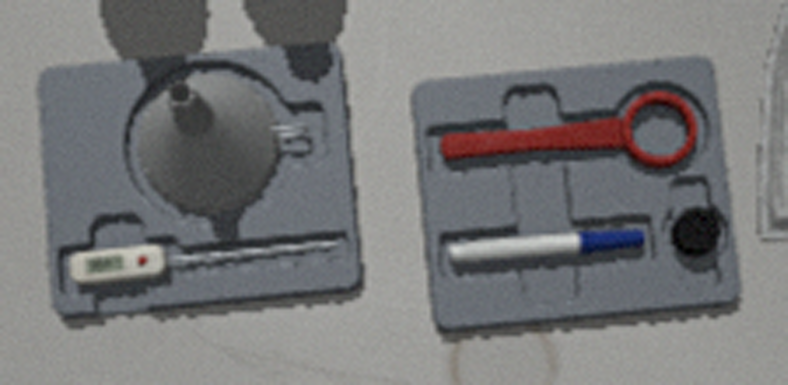

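View pics/s26z.png

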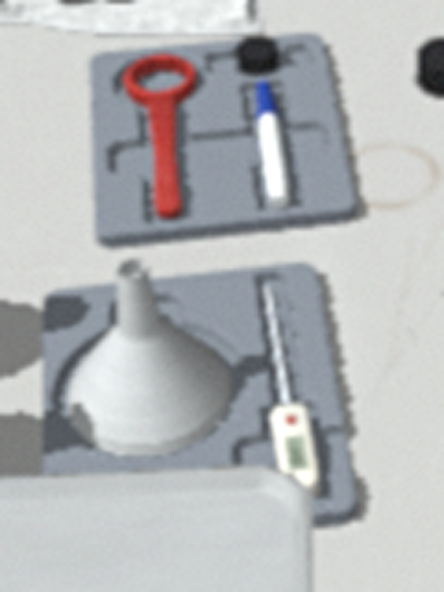

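All five lie in their pockets, and each made contact about 4 mm above its on-table height, which matches the pocket floor. The arm is clear and open, so I'm handing in.

```bash
python3 - <<'E'
from h import *
print(arm.state()['clock']);print(arm.hand_in())
E
```

```text
44.925
the job is handed in; nothing more can be done
None
```

Both kits are made up and handed in at 44.9 s, well inside the 122 s limit. I placed things in the order asked: funnel, thermometer, cap key, marker, then the 33 mm black cap.

**Last checks, all passed:**
- The final top, side and wrist pictures show the funnel mouth down with its tab in the slot, and the thermometer, key, marker and cap each in its own pocket. The two larger caps and the other look-alikes were not moved.
- Each thing met the pocket floor about 4 mm above where it had stood on the table, with 6 to 11 N. No reading between moves passed 13 N.
- The gripper was open and clear of everything at the end.

**Checks that disagreed:**
- **Heights:** heights from crossing two camera views scattered by 1 to 3 cm on the low things; one thermometer end came out at −20 mm. I used the given heights for those and confirmed them by contact.
- **Tray size:** the trays' top outlines measured 3 to 7 mm smaller than 180 x 216 mm, probably from sloped edges. I corrected each placing from the pocket walls seen in the wrist view (the funnel from its seat).
- **Key width:** the jaws closed to about 17 mm on the key's 22 mm handle, but they read 2 to 5 mm narrow on most of the other things too.

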